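# Shut the tack caddy and hang it up

### The job

Press the yellow flap of the green tack caddy fully shut where it stands, so that its steel tongue snaps behind the far rim and the flap stays down by itself. Then bring the caddy out from under the lamp bar, keeping it upright, and hang it by the middle of its hoop handle on the free hook (not the one with the tape roll), so that it hangs level and still with the flap still shut. Leave the other things on the bench where they are.

Things in the scene. Friction and masses are not known exactly. Their poses are not given: they have to be found in the camera images.
- caddy: Loose green steel tack box, 70 (x) x 128 (y) x 70 mm high, about 0.65 kg. Origin: centre of the underside, z up. Over it, in the plane x = 0, stands a fixed hoop handle of 10 mm round bar: uprights at y = +-69 mm; the bar rises from z = 170 mm above them to 180 mm at the middle. The flap is hinged on the top edge at x = -35 mm (robot side); the tongue snaps behind the rim at x = +35 mm.
- flap (a joint): Yellow flap, a plate 70 mm long, 124 wide, 4 thick. 0 rad = shut, flat on the box, top face 74 mm above the caddy's underside; about 1.2 = standing up. A stiff, lightly sprung hinge: unless caught it rises again to about 0.3. A sprung steel tongue under its free edge snaps behind the far rim in the last 15 mm of the edge's travel, at 4 to 5 N down near the middle of the free edge.
- flap_hinge (a point): Point on the flap's hinge line, at the middle of its width: (-35, 0, 72) mm in the caddy's frame; axes as the caddy's. The hinge line is the caddy's y axis direction; the flap's mid-plane passes through it.
- flap_edge (a point): Middle of the flap's free edge, on its top (outer) face, 70 mm from the hinge; x along the flap away from the hinge, z out of its top face.
- handle_mid (a point): Centre of the hoop handle's bar at its middle, the highest point: (0, 0, 180) mm in the caddy's frame; axes as the caddy's.
- lamp: Fixed bench lamp: a level aluminium bar 46 (x) x 380 (y) x 24 mm, its underside 320 mm above the bench, on two thin posts 180 mm either side. Origin: on the bench under the bar's centre; y along the bar. The caddy stands under its front edge, so the gripper can come at flap and handle only tilted, leaning back towards the robot.
- hook: Fixed stand with the free hook. Origin: on the bench at the foot of its post (16 mm diameter, 290 mm high, round foot 100 mm). A level steel wire of 8 mm diameter runs from the post along -x, its top 274 mm above the bench, and turns up at its end.
- hook_seat (a point): Where the handle should rest: point on top of the level wire of the free hook, 65 mm in front of the post's axis, 274 mm above the bench; axes as the stand's (wire along x, -x towards its tip). A hanging handle's bar centre lies 5 mm above the wire's top.
- hook_tip (a point): Upturned end of the free hook's wire, 94 mm in front of the post; its rounded top is 300 mm above the bench.
- tape_hook: Fixed, identical stand whose hook is taken by a roll of yellow tape (92 mm across). Origin as for hook.
- chisel: Bystander: chisel with red handle, 210 mm long, lying along its x.
- hammer: Bystander: hammer, 260 mm long, lying along its x.
- jar: Bystander: amber glass jar, 60 mm diameter, 75 mm high.
- glue: Bystander: white glue bottle, 60 mm diameter, 160 mm high.
- ornament: Bystander: gilded carved leaf ornament, about 60 x 100 x 75 mm.
- fragment: Bystander: broken-off gilded fragment, about 40 x 30 x 24 mm.
- sander: Bystander: cork sanding block, 112 x 62 x 36 mm.
Things that resemble listed ones, but are neither listed nor needed, are in the scene too. What is meant by the caddy is not white, and is the smaller of those in its own colour.

How it is judged:
On the way:
1. the flap is snapped shut while the caddy still stands on the bench (value of joint flap below 0.08 rad and height (world z) of caddy below 0.01 m and contact force between flap and the fingers below 0.05 N), for 0.3 s.
At the end, for the whole second after the job is handed in: The caddy hangs on the free hook: middle of the handle bar within 25 mm of the seat point sideways and to the tip, 30 mm to the post, at the wire's height (-8 to +20 mm), carried by the hook, tilted under 0.25 rad, slower than 0.08 m/s; the flap is still shut (below 0.08 rad) (value of joint flap below 0.08 rad and x of handle_mid in the frame of hook_seat between -0.025 and 0.03 m and y of handle_mid in the frame of hook_seat between -0.025 and 0.025 m and z of handle_mid in the frame of hook_seat between -0.008 and 0.02 m and angle between caddy's own z axis and vertical below 0.25 rad and contact force between caddy and hook above 1 N and linear speed of caddy below 0.08 m/s); the robot touches nothing.
It fails at once if a bystander is moved more than 30 mm (distance of any of chisel, hammer, jar, glue, ornament, fragment, sander from where it was at the start of the episode above 0.03 m).
It fails at once if the caddy is tipped by more than 0.7 rad (angle between caddy's own z axis and vertical above 0.7 rad).
It also fails if it takes over 61 s, if anything falls off the work surface, if the arm or the gripper's body presses on something with over 40 N, if the wrist force passes 120 N, or if a joint passes its speed limit or range.

### The arm

A 7-joint arm with a two-finger parallel gripper is mounted at the origin on the work surface. World frame = base frame: x ahead of the robot, y to its left, z up, the work surface at z = 0. Lengths are in m, angles in rad, forces in N, time in s.
With the tool pointing down it reaches from about 0.4 to 0.85 m from the base axis. Payload 10.4 kg.
Tool frame: the origin (TCP) lies between the finger pads; the fingertips stand ahead of it and the grasp point (between the pads) lies 6 mm ahead of it (finger_overhang is the z of the fingertips in the tool frame, in m); z points along the fingers, y is the direction in which the jaws open and shut (so a half turn about z gives the same grasp; the last joint's range is limited). The gripper opens to 85 mm and grips with 20 to 120 N. Pads are 22 mm wide; open, the fingers measure 114 mm over their backs; the gripper's body (76 mm by 85 mm) begins 54 mm behind the grasp point. The pads swing forward as they close: fully open they stand 13 mm farther back than shut.
Start: joints at [-1.171, 0.332, -0.065, 1.46, 0.022, 1.35, -0.088], TCP at [0.256, 0.57, 0.256] pointing down, gripper open.
Joint ranges: [-2.6, 2.6], [-0.5, 2.12], [-1.47, 1.34], [0.16, 2.42], [-1.27, 4.41], [0.06, 2.06], [-2.6, 2.6]. Speed limits (rad/s): [2.22, 2.22, 2.79, 2.79, 3.14, 3.14, 3.14].

### API

Orientations are given as a unit quaternion [x, y, z, w].
In Python, from workcell import * gives the robot as it stands.
- The arm moves only by the shell command python3 -m creep 'ROWS' [FORCE]. ROWS is JSON, a list of rows, each a list of 7 numbers: the turn, a rotation vector about the tool's x, y, z in rad, then the shift along the tool's x, y, z in mm, then the closure in counts, from 0 (fully open) to 255 (shut). In form: [[wx, wy, wz, dx, dy, dz, claw], ...]. A call has 1 to 8 rows; each row shifts and turns the commanded pose from where the row before left it, along the tool's axes as they then stand; what a row does not reach is not made up. A row lasts 1/10 s, in which the tool goes at most 50 mm and 8.59 degrees, less where a joint would pass 70% of its speed; a pose out of reach is approached as far as the arm can. A call is refused whole if a number of a shift passes 50 or a number of a turn 0.15, either way. A call with a gripper value outside its range is refused whole. The fingers move at their own pace and stop on an object; FORCE is the grip in N (left out, the last holds). Time passes only in rows, so rows that do not move let the fingers close. It gives the time, the measured TCP pose, the force and the opening at its end, in the units of the state.
- get_obs(): the state, without advancing time (a new reading comes with each control period).
- camera(name): name is "scene" or "top" or "wrist"; returns (picture, depth): 420x560x3 uint8, blue, green, red; 420x560 float32, m along the optical axis (not along the pixel's ray), 0 where there is no reading.
- camera_model(name): a dict with "camera_matrix" (3x3 intrinsics, pixels), "R" (3x3) and "t" (3): a world point X has camera coordinates R X + t; the wrist camera has in their place "mount" (4x4, takes a point from camera to tool coordinates, whose origin is the TCP and whose axes are the flange's). Camera axes: x right, y down, z forward; pixel columns grow to the right and rows downward; lengths in m; the calibration is good to about 2 mm. A picture is of the moment at which its call begins: read the wrist's pose just before it. camera_model takes no time and is no camera call.
- hand_in(): hands the job in, once; it reports no verdict.
The state is a dict: "clock": time; "joint_pos": joint angles; "joint_velocities": joint speeds; "tau": joint torques, N m; "position": TCP position; "ee_rot": TCP orientation; "ft_force": force on the tool from outside, world axes, zero at the start; "torque": the same for the moment, N m; "grip_width": opening from 0.0 (shut) to 1.0 (fully open).
Only numpy, scipy, OpenCV 4.12 (cv2) and the standard library are available. Lean on these libraries where they do the work, as an engineer would, in place of code of your own. Each camera call takes 0.05 s, during which the arm holds its last target.

## Working session

There is one attempt and no reset: what is moved stays moved. The work goes in short steps, Python scripts to look and compute and a shell command to move; the robot and the scene stay as the last step left them, time stands still between calls to the robot, and variables do not carry over. Pictures are saved under pics/ and viewed, and the job is handed in when it is done.

```bash
ls; mkdir -p pics; python3 - <<'E'
from workcell import *
import cv2, numpy as np
print(get_obs())
for n in ["scene","top"]:
    im,d=camera(n); cv2.imwrite(f"pics/{n}0.png",im); np.save(f"pics/{n}0.npy",d)
    print(n,camera_model(n))
print(camera_model("wrist"))
E
```

```text
pics
{'clock': 0.0, 'joint_pos': array([-1.17059489,  0.33286325, -0.06466661,  1.4609458 ,  0.0215905 ,
        1.3498987 , -0.08849067]), 'joint_velocities': array([ 0.00135138,  0.00188312,  0.00141694,  0.00191565,  0.00153286,
       -0.00215234, -0.00019077]), 'tau': array([ 4.43238232e-04, -6.25424623e+01,  4.99091030e-02, -3.91621900e+01,
        1.62611943e-02,  9.58718068e-03,  1.05053664e-05]), 'position': array([0.25632679, 0.56964453, 0.25551906]), 'ee_rot': array([ 2.09831174e-01,  9.77737375e-01, -7.00648885e-04, -1.15589443e-04]), 'ft_force': array([-0.17864037, -0.62536067, -0.52670696]), 'torque': array([0.04982217, 0.02279575, 0.00253422]), 'grip_width': 0.9994304525556469}
scene {'camera_matrix': array([[545.98096946,   0.        , 275.44889381],
       [  0.        , 545.98096946, 208.83344208],
       [  0.        ,   0.        ,   1.        ]]), 'R': array([[-0.61035586,  0.79207582, -0.00903446],
       [ 0.68212083,  0.51976026, -0.51435439],
       [-0.40271192, -0.32010181, -0.85753014]]), 't': array([ 0.41030596, -0.20018009,  1.957959  ])}
top {'camera_ma
[... 225 characters left out ...]
,
       [-9.94073654e-01, -2.02908129e-02, -1.06798193e-01],
       [ 1.06757610e-01,  3.07597120e-03, -9.94280318e-01]]), 't': array([-0.11755506,  0.51661262,  1.60782447])}
{'camera_matrix': array([[301.86479466,   0.        , 280.09243675],
       [  0.        , 301.86479466, 208.53536842],
       [  0.        ,   0.        ,   1.        ]]), 'mount': array([[-1.43417862e-04, -9.62935943e-01, -2.69730142e-01,
         6.69420112e-02],
       [ 9.99999756e-01,  4.63266768e-05, -6.97094688e-04,
         4.38044186e-05],
       [ 6.83753232e-04, -2.69730176e-01,  9.62935701e-01,
        -1.18530773e-01],
       [ 0.00000000e+00,  0.00000000e+00,  0.00000000e+00,
         1.00000000e+00]])}
```

View pics/scene0.png

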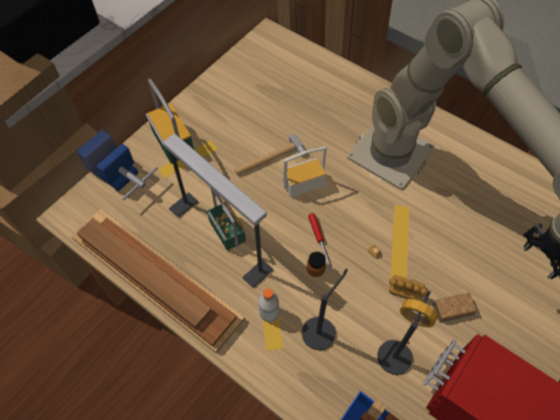

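View pics/top0.png

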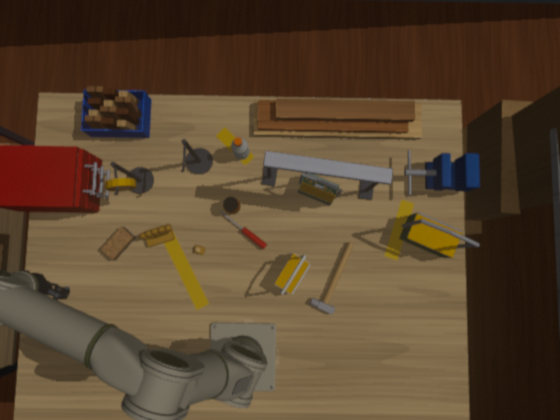

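The top view shows the small green caddy under the lamp at (320,188), the free hook at (198,160) and the tape hook at (142,180). A larger green caddy stands at (435,235) and a white one at (292,273). I'll zoom in next.

```bash
cat > h.py <<'E'
from workcell import *
import cv2, numpy as np
from scipy.spatial.transform import Rotation as Rn
def model(name,obs=None):
    m=camera_model(name);K=m["camera_matrix"]
    if name!="wrist": return K,m["R"],m["t"]
    T=np.eye(4);T[:3,:3]=Rn.from_quat(obs["ee_rot"]).as_matrix();T[:3,3]=obs["position"]
    C=np.linalg.inv(T@m["mount"]);return K,C[:3,:3],C[:3,3]
def ray(M,u,v):
    K,R,t=M;d=R.T@np.linalg.inv(K)@np.array([u,v,1.]);return -R.T@t,d
def onz(M,u,v,z):
    o,d=ray(M,u,v);return o+d*(z-o[2])/d[2]
def cloud(M,D):
    K,R,t=M;h,w=D.shape;u,v=np.meshgrid(np.arange(w),np.arange(h))
    p=np.stack([(u-K[0,2])/K[0,0]*D,(v-K[1,2])/K[1,1]*D,D],-1)
    return (p-t)@R
def proj(M,X):
    K,R,t=M;c=R@np.asarray(X)+t;p=K@c;return p[:2]/p[2]
def two(Ma,a,Mb,b):
    oa,da=ray(Ma,*a);ob,db=ray(Mb,*b)
    s=np.linalg.lstsq(np.stack([da,-db],1),ob-oa,rcond=None)[0]
    A=oa+da*s[0];B=ob+db*s[1];return (A+B)/2,np.linalg.norm(A-B)
def crop(im,x0,y0,x1,y1,f,name):
    cv2.imwrite("pics/"+name,cv2.resize(im[y0:y1,x0:x1],None,fx=f,fy=f,interpolation=cv2.INTER_CUBIC))
E
python3 - <<'E'
from h import *
t=cv2.imread("pics/top0.png");s=cv2.imread("pics/scene0.png")
crop(t,260,140,410,220,5,"t1.png");crop(t,100,120,250,220,5,"t2.png")
crop(s,150,130,290,290,5*.75,"s1.png");crop(s,240,240,440,380,4,"s2.png")
E
```

```text
(no output)
```

View pics/t1.png

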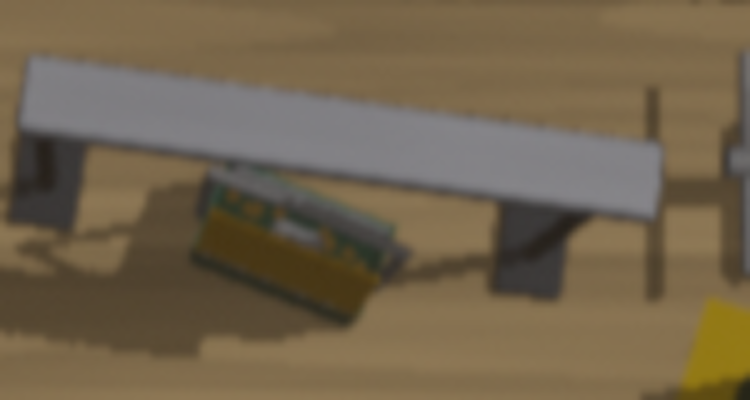

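View pics/s1.png

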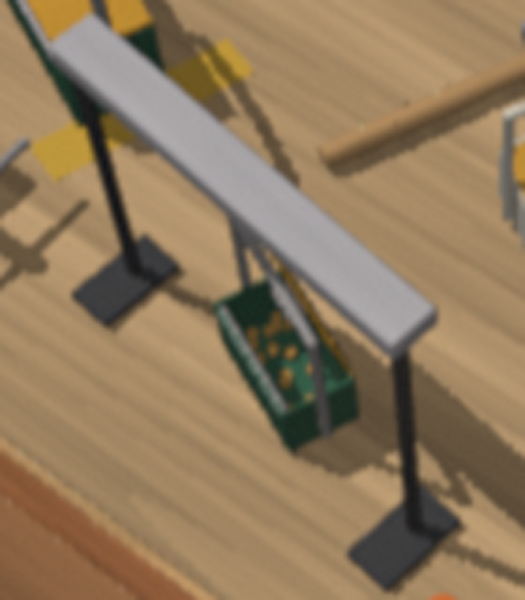

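View pics/t2.png

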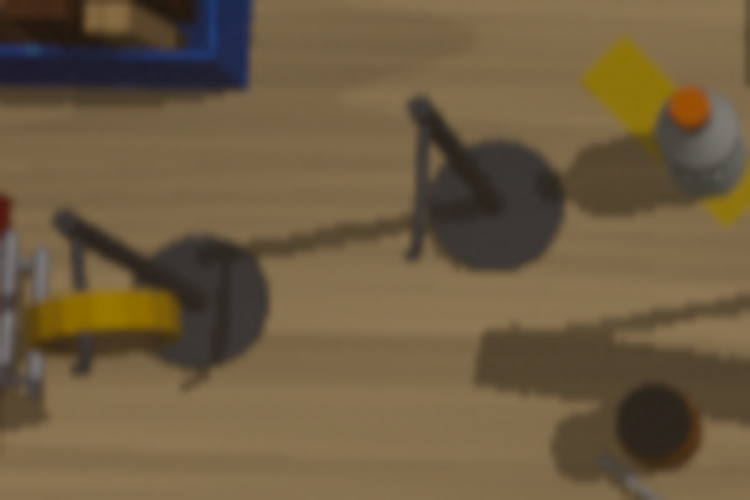

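View pics/s2.png

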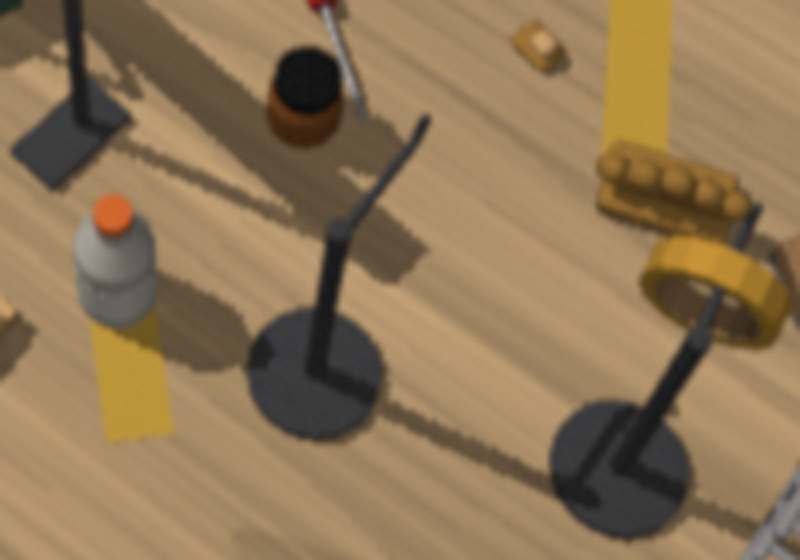

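```bash
python3 - <<'E'
from h import *
np.set_printoptions(precision=4,suppress=True)
T=model("top");S=model("scene")
c=lambda x,y,f,x0,y0:(x0+(x+.5)/f-.5,y0+(y+.5)/f-.5)
t1=lambda x,y:c(x,y,5,260,140); t2=lambda x,y:c(x,y,5,100,120); s1=lambda x,y:c(x,y,3.75,150,130); s2=lambda x,y:c(x,y,4,240,240)
# post top
print("post top",onz(T,*t2(420,105),.290),onz(S,*s2(340,228),.290),two(T,t2(420,105),S,s2(340,228)))
print("tip",onz(T,*t2(412,256),.297),onz(S,*s2(425,120),.297),two(T,t2(412,256),S,s2(425,120)))
print("foot",onz(T,*t2(495,205),.005),onz(S,*s2(316,374),.005))
print("tapepost",onz(T,*t2(65,218),.290),onz(S,*s2(698,340),.29),"tip",onz(T,*t2(84,368),.297),onz(S,*s2(752,210),.297))
for p in [(28,57),(660,147),(655,218),(20,130)]: print("lamp top",onz(T,*t1(*p),.344))
# depth clouds
D=np.load("pics/top0.npy");P=cloud(T,D)
Ds=np.load("pics/scene0.npy");Q=cloud(S,Ds)
print("lamp d",P[165,300],P[172,370])
for nm,PP,box in [("top",P,(295,165,345,210)),("scene",Q,(205,180,250,255))]:
    x0,y0,x1,y1=box;A=PP[y0:y1,x0:x1].reshape(-1,3)
    print(nm,[ (round(z,2),int(((A[:,2]>z-.01)&(A[:,2]<z+.01)).sum())) for z in np.arange(0,.4,.02)])
im=cv2.imread("pics/scene0.png")
# green mask in scene
hsv=cv2.cvtColor(im,cv2.COLOR_BGR2HSV);m=cv2.inRange(hsv,(60,60,20),(95,255,255));m[:, :200]=0;m[:,252:]=0;m[:190]=0;m[260:]=0
A=Q[(m>0)&(Ds>0)];print(len(A),np.percentile(A,[2,50,98],axis=0))
E
```

```text
post top [0.6999 0.1796 0.29  ] [0.6985 0.1794 0.29  ] (array([0.6993, 0.1795, 0.2917]), np.float64(0.0005103742525268914))
tip [0.6041 0.1791 0.297 ] [0.6076 0.1816 0.297 ] (array([0.6051, 0.1805, 0.2912]), np.float64(0.0003716083177199826))
foot [0.6996 0.1818 0.005 ] [0.6981 0.1811 0.005 ]
tapepost [0.6247 0.3941 0.29  ] [0.6256 0.3942 0.29  ] tip [0.5313 0.3746 0.297 ] [0.5348 0.3784 0.297 ]
lamp top [ 0.6593 -0.0739  0.344 ]
lamp top [ 0.613  -0.4461  0.344 ]
lamp top [ 0.5707 -0.4429  0.344 ]
lamp top [ 0.6155 -0.0702  0.344 ]
lamp d [ 0.6189 -0.177   0.3464] [ 0.603  -0.383   0.3426]
top [(np.float64(0.0), 963), (np.float64(0.02), 62), (np.float64(0.04), 37), (np.float64(0.06), 93), (np.float64(0.08), 104), (np.float64(0.1), 92), (np.float64(0.12), 123), (np.float64(0.14), 91), (np.float64(0.16), 14), (np.float64(0.18), 124), (np.float64(0.2), 0), (np.float64(0.22), 0), (np.float64(0.24), 0), (np.float64(0.26), 0), (np.float64(0.28), 0), (np.float64(0.3), 0), (np.float64(0.32), 25), (np.float64(0.34), 493), (np.float64(0.36), 2), (np.float64(0.38), 0)]
scene [(np.float64(0.0), 1525), (np.float64(0.02), 266), (np.float64(0.04), 144), (np.float64(0.06), 198), (np.float64(0.08), 125), (np.float64(0.1), 34), (np.float64(0.12), 43), (np.float64(0.14), 69), (np.float64(0.16), 18), (np.float64(0.18), 123), (np.float64(0.2), 2), (np.float64(0.22), 0), (np.float64(0.24), 0), (np.float64(0.26), 0), (np.float64(0.28), 0), (np.float64(0.3), 0), (np.float64(0.32), 41), (np.float64(0.34), 742), (np.float64(0.36), 27), (np.float64(0.38), 0)]
412 [[ 0.5617 -0.3228 -0.0006]
 [ 0.5977 -0.2429  0.0314]
 [ 0.6521 -0.1903  0.0721]]
```

```bash
python3 - <<'E'
from h import *
np.set_printoptions(precision=4,suppress=True)
T=model("top");S=model("scene")
P=cloud(T,np.load("pics/top0.npy"));Q=cloud(S,np.load("pics/scene0.npy"))
for nm,PP,(x0,y0,x1,y1) in [("top",P,(295,165,345,210)),("scene",Q,(205,180,250,255))]:
    A=PP[y0:y1,x0:x1].reshape(-1,3)
    B=A[(A[:,2]>.165)&(A[:,2]<.2)]
    c=np.median(B,0);u,s,v=np.linalg.svd(B[:,:2]-B[:,:2].mean(0))
    d=v[0]*np.sign(v[0][1]);pr=(B[:,:2]-c[:2])@d
    print(nm,len(B),B.mean(0),d,"yaw",np.arctan2(-d[0],d[1]),"ends",c[:2]+d*pr.min(),c[:2]+d*pr.max(),"len",np.ptp(pr),"zmax",B[:,2].max(),np.std((B[:,:2]-c[:2])@np.array([-d[1],d[0]])))
    B=A[(A[:,2]>.06)&(A[:,2]<.08)];r=cv2.minAreaRect((B[:,:2]*1000).astype(np.float32));print("rim",r)
# yellow flap points
for nm,PP,f,(x0,y0,x1,y1) in [("top",P,"top0",(295,165,345,210))]:
    im=cv2.imread(f"pics/{f}.png");hsv=cv2.cvtColor(im,cv2.COLOR_BGR2HSV);m=cv2.inRange(hsv,(15,130,60),(32,255,255))
    k=np.zeros_like(m);k[y0:y1,x0:x1]=m[y0:y1,x0:x1];A=PP[k>0];
    A=A[(A[:,2]>.05)&(A[:,2]<.16)];print("flap",len(A),A.min(0),A.max(0))
    n=np.linalg.svd(A-np.median(A,0))[2][2];print("normal",n,np.median(A,0))
    B=A[A[:,2]>.13]; print(B.mean(0),len(B)); B=A[A[:,2]<.085]; print(B.mean(0),len(B))
E
```

```text
top 134 [ 0.5974 -0.2577  0.1768] [0.3715 0.9284] yaw -0.38065734568359166 ends [ 0.5705 -0.3257] [ 0.6251 -0.1893] len 0.14693249241985679 zmax 0.18820804880433764 0.0029346191471354404
rim ((597.6192016601562, -256.2113037109375), (145.66624450683594, 74.30628204345703), 67.55709838867188)
scene 129 [ 0.6037 -0.2464  0.1794] [0.3657 0.9307] yaw -0.3744309027143245 ends [ 0.5741 -0.3224] [ 0.6267 -0.1886] len 0.1437289540306492 zmax 0.191037917698959 0.002892330641656294
rim ((598.3619384765625, -256.31488037109375), (143.61585998535156, 74.46282958984375), 67.59488677978516)
flap 294 [ 0.5456 -0.3164  0.0653] [ 0.6051 -0.1899  0.1467]
normal [ 0.9059 -0.3523 -0.2351] [ 0.5742 -0.2476  0.1153]
[ 0.5797 -0.2508  0.1371] 79
[ 0.567  -0.2474  0.08  ] 30
```

```bash
python3 - <<'E'
from h import *
import workcell
print([n for n in dir(workcell) if not n.startswith('_')]); print(getattr(workcell,'finger_overhang',None))
np.set_printoptions(precision=4,suppress=True)
T=model("top");P=cloud(T,np.load("pics/top0.npy"))
S=model("scene");Q=cloud(S,np.load("pics/scene0.npy"))
def blk(PP,x0,y0,x1,y1,zm):
    A=PP[y0:y1,x0:x1].reshape(-1,3);A=A[(A[:,2]>zm)&(A[:,2]<.32)]
    return len(A),A.min(0),A.max(0)
print("white top",blk(P,270,245,320,300,.02));print("white sc",blk(Q,278,145,332,200,.02)); print("white handle",blk(P,270,245,320,300,.1))
print("hammer",blk(P,305,240,355,318,.008))
print("glue",blk(P,225,130,250,163,.03)); print("jar",blk(P,222,196,242,214,.03)); print("chisel",blk(P,222,210,270,250,.006))
print("orn",blk(P,140,222,176,250,.02)); print("tape",blk(P,100,155,150,195,.1))
t=cv2.imread("pics/top0.png");crop(t,220,180,360,320,4.2,"t3.png")
E
```

```text
['MotionError', 'camera', 'camera_model', 'finger_overhang', 'get_obs', 'hand_in']
0.025
white top (829, array([ 0.2048, -0.2499,  0.0217]), array([ 0.3652, -0.1069,  0.1881]))
white sc (1400, array([ 0.1801, -0.3179,  0.0201]), array([ 0.3692, -0.1066,  0.1899]))
white handle (141, array([ 0.2309, -0.2064,  0.1271]), array([ 0.3581, -0.1305,  0.1881]))
hammer (722, array([ 0.1461, -0.3939,  0.008 ]), array([ 0.406 , -0.2063,  0.1733]))
glue (291, array([ 0.7037, -0.0043,  0.0308]), array([0.764 , 0.0538, 0.167 ]))
jar (225, array([0.5033, 0.0238, 0.0309]), array([0.5584, 0.0807, 0.0831]))
chisel (348, array([ 0.3757, -0.0835,  0.006 ]), array([0.5161, 0.0882, 0.0816]))
orn (381, array([0.3836, 0.2611, 0.02  ]), array([0.4571, 0.3693, 0.0798]))
tape (617, array([0.5289, 0.3389, 0.1004]), array([0.6489, 0.5067, 0.297 ]))
```

View pics/t3.png

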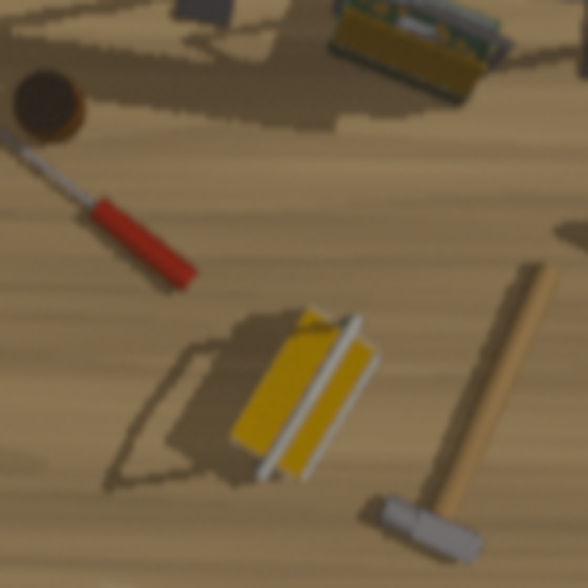

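```bash
cat >> h.py <<'E'
CY=-0.388; CC=np.array([0.598,-0.2565,0.])   # caddy yaw, centre
def cad(x,y,z): return CC+Rn.from_euler("z",CY).apply(np.array([x,y,z])/1000.)
def tilt(yaw,phi):  # tool x = y axis of yaw frame, tool z leaning phi from down, forward
    return Rn.from_euler("z",yaw)*Rn.from_matrix(np.array([[0,1,0],[1,0,0],[0,0,-1.]]).T)*Rn.from_rotvec([-phi,0,0])
def need(tip,Rt,ahead,n=None):
    """from current pose: shift (current tool axes, mm) and turn to bring point `ahead` mm on tool z to tip"""
    o=get_obs();Rc=Rn.from_quat(o["ee_rot"])
    tcp=tip-Rt.apply([0,0,ahead/1000.])
    sh=Rc.inv().apply(tcp-o["position"])*1000; tu=(Rc.inv()*Rt).as_rotvec()
    print("tcp target",tcp.round(4),"now",o["position"].round(4),"shift",sh.round(1),"turn",tu.round(3),"F",o["ft_force"].round(1))
    if n: # n rows with interpolation, axes at start of each row
        for i in range(n):
            Ri=Rc*Rn.from_rotvec(tu*i/n); print(Ri.inv().apply(tcp-o["position"]).__mul__(1000/n).round(1),(tu/n).round(3))
E
python3 -m creep '[[0,0,0,0,0,-48,255],[0,0,0,0,0,-48,255],[0,0,0,0,0,-48,255],[0,0,0.086,-43,-7,0,255],[0,0,0.086,-43,-7,0,255],[0,0,0.086,-43,-7,0,255],[0,0,0.086,-43,-7,0,255],[0,0,0.086,-43,-7,0,255]]' 60
```

```text
clock: 0.9
position: [0.4149, 0.4201, 0.3997]
ee_rot: [0.415, 0.91, -0.0, -0.0]
ft_force: [0.3, 0.4, 0.2]
grip_width: -0.002
```

```bash
python3 -m creep '[[0,0,0.086,-43,-7,0,255],[0,0,0.086,-43,-7,0,255],[0,0,0.086,-43,-7,0,255],[0,0,0.086,-43,-7,0,255],[0,0,0.086,-43,-7,0,255],[0,0,0.086,-43,-7,0,255],[0,0,0.086,-43,-7,0,255],[0,0,0.086,-43,-7,0,255]]'
python3 - <<'E'
from h import *
np.set_printoptions(suppress=True)
need(cad(-75,0,165),tilt(CY,.96),25,12)
print(get_obs()["joint_pos"].round(2))
E
```

```text
clock: 1.7
position: [0.5, 0.089, 0.3998]
ee_rot: [0.698, 0.716, -0.0, -0.0]
ft_force: [0.2, 0.2, -0.2]
grip_width: 0.006
tcp target [ 0.5096 -0.2204  0.1793] now [0.5    0.089  0.3998] shift [-309.5    1.6  220.6] turn [-0.946 -0.198  0.382] F [ 0.2  0.2 -0.2]
[-25.8   0.1  18.4] [-0.079 -0.017  0.032]
[-25.5  -0.5  18.8] [-0.079 -0.017  0.032]
[-25.2  -1.2  19.1] [-0.079 -0.017  0.032]
[-24.9  -1.9  19.4] [-0.079 -0.017  0.032]
[-24.7  -2.7  19.7] [-0.079 -0.017  0.032]
[-24.5  -3.5  19.8] [-0.079 -0.017  0.032]
[-24.2  -4.2  19.9] [-0.079 -0.017  0.032]
[-24.1  -5.1  20. ] [-0.079 -0.017  0.032]
[-23.9  -5.9  19.9] [-0.079 -0.017  0.032]
[-23.8  -6.7  19.8] [-0.079 -0.017  0.032]
[-23.7  -7.5  19.7] [-0.079 -0.017  0.032]
[-23.6  -8.3  19.4] [-0.079 -0.017  0.032]
[-0.64  0.02  0.38  1.53 -0.01  1.59 -0.23]
```

```bash
python3 -m creep '[[0,0,0.064,-39,0,10,255],[0,0,0.064,-39,0,10,255],[0,0,0.064,-38,-3,10,255],[0,0,0.064,-38,-4,10,255],[0,0,0.06,-38,-5,10,255],[0,0,0.064,-38,-5,10,255],[-0.12,0,0,-20,0,10,255],[-0.12,0,0,-18,0,15,255]]'
python3 - <<'E'
from h import *
np.set_printoptions(suppress=True)
need(cad(-75,0,165),tilt(CY,.96),25,6)
print(get_obs()["joint_pos"].round(2))
E
```

```text
clock: 2.5
position: [0.443, -0.1704, 0.3152]
ee_rot: [0.814, 0.568, 0.07, 0.1]
ft_force: [-0.8, -0.7, -0.6]
grip_width: 0.001
tcp target [ 0.5096 -0.2204  0.1793] now [ 0.443  -0.1704  0.3152] shift [-23.9  44.5 151.2] turn [-0.715 -0.021  0.03 ] F [-0.8 -0.7 -0.6]
[-4.   7.4 25.2] [-0.119 -0.003  0.005]
[-3.9  4.4 25.9] [-0.119 -0.003  0.005]
[-3.8  1.3 26.3] [-0.119 -0.003  0.005]
[-3.7 -1.8 26.2] [-0.119 -0.003  0.005]
[-3.6 -4.9 25.9] [-0.119 -0.003  0.005]
[-3.5 -7.9 25.1] [-0.119 -0.003  0.005]
[-0.39 -0.29  0.54  1.95  0.21  1.21 -0.26]
```

```bash
python3 -m creep '[[-0.12,0,0,-4,7,25,255],[-0.12,0,0,-4,4,26,255],[-0.12,0,0,-4,1,26,255],[-0.12,0,0,-4,-2,26,255],[-0.12,0,0.01,-4,-5,26,255],[-0.12,-0.01,0.01,-4,-8,25,255]]'
python3 - <<'E'
from h import *
np.set_printoptions(suppress=True)
need(cad(-75,0,165),tilt(CY,.96),25,1)
o=get_obs();print(o["joint_pos"].round(2))
im,d=camera("wrist");cv2.imwrite("pics/w1.png",im)
im,d=camera("top");crop(im,220,100,410,260,4,"t4.png")
E
```

```text
clock: 3.1
position: [0.4972, -0.222, 0.22]
ee_rot: [0.755, 0.512, 0.214, 0.348]
ft_force: [0.1, -1.0, 1.0]
grip_width: 0.001
tcp target [ 0.5096 -0.2204  0.1793] now [ 0.4972 -0.222   0.22  ] shift [  7.6 -22.9  35. ] turn [-0.119  0.025  0.023] F [ 0.1 -1.   1. ]
[  7.6 -22.9  35. ] [-0.119  0.025  0.023]
[ 0.06 -0.27  0.19  2.39  0.77  0.24 -0.79]
```

View pics/w1.png

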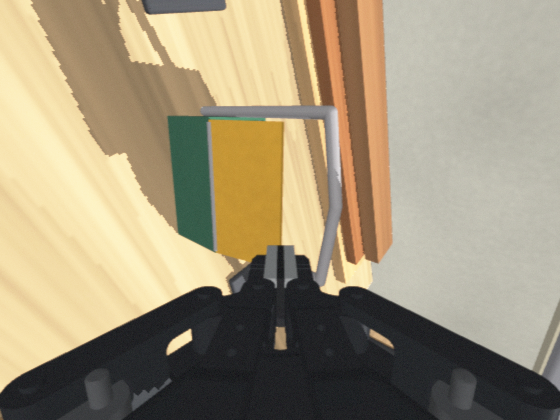

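View pics/t4.png

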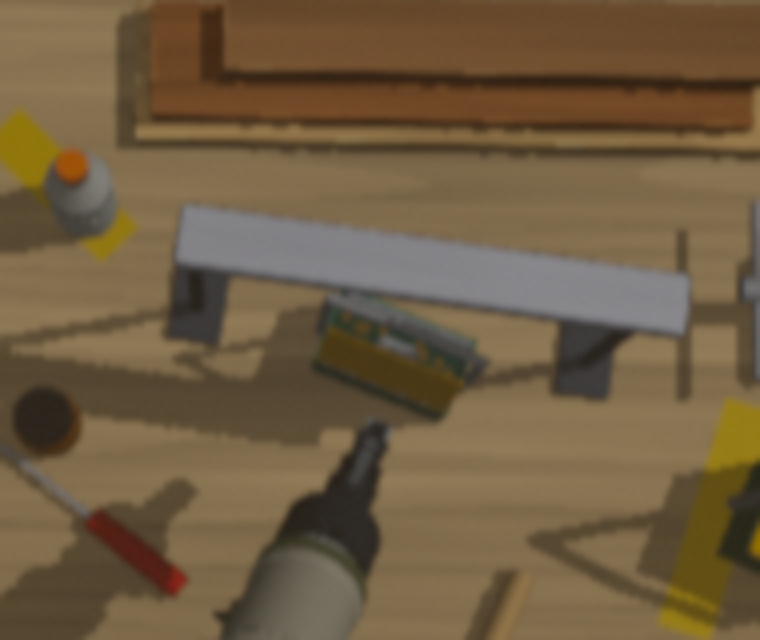

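```bash
python3 - <<'E'
from h import *
np.set_printoptions(suppress=True)
need(cad(-50,0,120),tilt(CY,.96),25,4)
E
```

```text
tcp target [ 0.5328 -0.2298  0.1343] now [ 0.497  -0.2247  0.2212] shift [ 12.3 -41.2  83.6] turn [-0.118  0.031  0.022] F [-1.  -0.5 -0.9]
[  3.1 -10.3  20.9] [-0.03   0.008  0.006]
[  2.9 -10.9  20.6] [-0.03   0.008  0.006]
[  2.6 -11.6  20.3] [-0.03   0.008  0.006]
[  2.4 -12.2  20. ] [-0.03   0.008  0.006]
```

```bash
python3 -m creep '[[-0.03,0.01,0.01,3,-10,21,255],[-0.03,0.01,0.01,3,-11,21,255],[-0.03,0.01,0.005,3,-12,20,255],[-0.03,0,0,2,-12,20,255],[0,0,0,0,0,0,255]]'
python3 - <<'E'
from h import *
np.set_printoptions(suppress=True)
need(cad(-50,0,120),tilt(CY,.96),25,1)
o=get_obs();print(o["joint_pos"].round(2))
M=model("wrist",o);im,d=camera("wrist");cv2.imwrite("pics/w2.png",im)
P=cloud(M,d);hsv=cv2.cvtColor(im,cv2.COLOR_BGR2HSV);m=cv2.inRange(hsv,(15,150,90),(30,255,255))
n,l,st,ce=cv2.connectedComponentsWithStats(m);k=1+np.argmax(st[1:,4]);print(st[k],ce[k])
A=P[(l==k)&(d>0)];A=(A-CC)@Rn.from_euler("z",CY).as_matrix();print((np.percentile(A,[1,50,99],axis=0)*1000).round(1))
g=(A[:,2]>.03);A=A[g];u,s,v=np.linalg.svd(A-A.mean(0),full_matrices=False);print("normal in caddy",v[2])
E
```

```text
clock: 3.7
position: [0.5107, -0.2391, 0.1992]
ee_rot: [0.748, 0.497, 0.217, 0.382]
ft_force: [-0.1, 0.8, -0.2]
grip_width: 0.0
tcp target [ 0.5328 -0.2298  0.1343] now [ 0.5107 -0.2391  0.1992] shift [ 21.  -40.3  52.1] turn [-0.053  0.061  0.022] F [-0.1  0.8 -0.2]
[ 21.  -40.3  52.1] [-0.053  0.061  0.022]
[ 0.32 -0.16 -0.05  2.41  1.6   0.15 -1.66]
[  190    99    89   165 12475] [237.27086172 174.93619238]
[[-32.7 -60.7  76.6]
 [-23.9   9.2 111. ]
 [-15.6  59.7 141.3]]
normal in caddy [ 0.97005347  0.005888   -0.2428201 ]
```

View pics/w2.png

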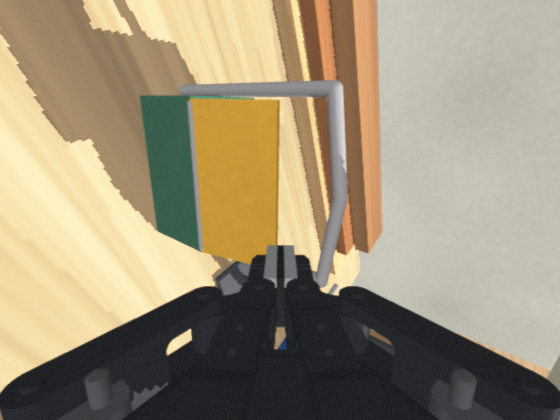

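```bash
cat > fit.py <<'E'
from h import *
import itertools
from scipy.optimize import least_squares
np.set_printoptions(precision=4,suppress=True)
o=get_obs()
S=[([-1.17059489,0.33286325,-0.06466661,1.4609458,0.0215905,1.3498987,-0.08849067],[0.25632679,0.56964453,0.25551906],[2.09831174e-01,9.77737375e-01,-7.00648885e-04,-1.15589443e-04]),
([-.64,.02,.38,1.53,-.01,1.59,-.23],(.5,.089,.3998),(.698,.716,0,0)),
([-.39,-.29,.54,1.95,.21,1.21,-.26],(.443,-.1704,.3152),(.814,.568,.07,.1)),
([.06,-.27,.19,2.39,.77,.24,-.79],(.4972,-.222,.22),(.755,.512,.214,.348)),
(o["joint_pos"],o["position"],o["ee_rot"])]
Rs=[Rn.from_quat(s[2]) for s in S]
best=[]
for sg in itertools.product([1,-1],repeat=7):
    if sg[1]<0: continue
    es=[]
    Os=[]
    for (q,p,_),R in zip(S,Rs):
        q=np.array(q)*sg
        Os.append(Rn.from_euler("ZYZYZYZ",q) if False else Rn.from_rotvec([0,0,q[0]])*Rn.from_rotvec([0,q[1],0])*Rn.from_rotvec([0,0,q[2]])*Rn.from_rotvec([0,q[3],0])*Rn.from_rotvec([0,0,q[4]])*Rn.from_rotvec([0,q[5],0])*Rn.from_rotvec([0,0,q[6]]))
    # base rot about z (b) and tool rot about z (e): try pairs
    f=lambda x:np.concatenate([((Rn.from_rotvec([0,0,x[0]])*O*Rn.from_rotvec([0,0,x[1]])).inv()*R).as_rotvec() for O,R in zip(Os,Rs)])
    for b in (0,3.14):
        for e in (0,1.57,3.14,-1.57):
            r=least_squares(f,[b,e]);best.append((r.cost,sg,tuple(r.x)))
best.sort(key=lambda b:b[0])
for b in best[:4]: print(b)
c,sg,(b,e)=best[0]
def fk(q,L):
    q=np.array(q)*sg;h,L1,L2,L3,a1,a2,a3=L
    r=Rn.from_rotvec([0,0,b+q[0]])*Rn.from_rotvec([0,q[1],0]);p=np.array([0,0,h])+r.apply([a1,0,L1]);r=r*Rn.from_rotvec([0,0,q[2]])*Rn.from_rotvec([0,q[3],0])
    p=p+r.apply([a2,0,L2]);r=r*Rn.from_rotvec([0,0,q[4]])*Rn.from_rotvec([0,q[5],0]);p=p+r.apply([a3,0,L3]);return p,r*Rn.from_rotvec([0,0,q[6]+e])
g=lambda L:np.concatenate([fk(s[0],L)[0]-np.array(s[1]) for s in S]+[np.array(L[4:])*.01])
r=least_squares(g,[.34,.4,.4,.25,0,0,0]);print(r.x,(g(r.x)*1000).round(1))
E
python3 fit.py
```

```text
(np.float64(5.0873326213330226e-05), (-1, 1, -1, 1, -1, 1, -1), (np.float64(-0.0005444136821141882), np.float64(-4.7122407295164)))
(np.float64(5.087332621333102e-05), (-1, 1, -1, 1, -1, 1, -1), (np.float64(-0.0005444130957155816), np.float64(1.5709445782503542)))
(np.float64(5.087332621333155e-05), (-1, 1, -1, 1, -1, 1, -1), (np.float64(-0.0005444138343257564), np.float64(1.57094457749463)))
(np.float64(5.087332621333158e-05), (-1, 1, -1, 1, -1, 1, -1), (np.float64(-0.0005444137278232512), np.float64(1.5709445775934194)))
[ 0.4218  0.5232  0.5791  0.4331 -0.0694  0.1147  0.0201] [-47.1  18.3  10.8  -3.4  20.6  11.6  -7.    8.  -23.1   2.5   7.3 -11.5
   8.    8.7  12.2  -0.7   1.1   0.2]
```

```bash
cat > fit2.py <<'E'
from h import *
import json,os
np.set_printoptions(precision=4,suppress=True)
S=[([-1.17059489,0.33286325,-0.06466661,1.4609458,0.0215905,1.3498987,-0.08849067],[0.25632679,0.56964453,0.25551906]),
([-.64,.02,.38,1.53,-.01,1.59,-.23],(.5,.089,.3998)),
([-.39,-.29,.54,1.95,.21,1.21,-.26],(.443,-.1704,.3152)),
([.06,-.27,.19,2.39,.77,.24,-.79],(.4972,-.222,.22))]
if os.path.exists("samples.json"): S+=[tuple(x) for x in json.load(open("samples.json"))]
else:
    o=get_obs();json.dump([[list(map(float,o["joint_pos"])),list(map(float,o["position"]))]],open("samples.json","w"));S+=[tuple(x) for x in json.load(open("samples.json"))]
def frames(q):
    q=-np.array(q)*np.array([1,-1,1,-1,1,-1,1]);R=Rn.identity();F=[R]
    for i,a in enumerate(q):
        R=R*Rn.from_rotvec([0,0,a] if i%2==0 else [0,a,0]);F.append(R)
    return F
cols=[(0,2),(2,2),(1,0),(2,0),(3,0),(4,0),(4,2),(5,0),(6,0),(6,2),(1,1),(3,1),(5,1)]
A=np.vstack([np.stack([frames(q)[f].as_matrix()[:,a] for f,a in cols],1) for q,p in S]);b=np.concatenate([p for q,p in S])
prior=np.zeros(len(cols));prior[0]=.36;prior[1]=.4;prior[6]=.4;prior[9]=.28
lam=.03
x=prior+np.linalg.lstsq(np.vstack([A,lam*np.eye(len(cols))]),np.concatenate([b-A@prior,np.zeros(len(cols))]),rcond=None)[0]
if __name__=="__main__":
    print(dict(zip(cols,x.round(4))));print(((A@x-b)*1000).round(1))
E
python3 fit2.py
```

```text
{(0, 2): np.float64(0.2723), (2, 2): np.float64(0.4138), (1, 0): np.float64(0.0048), (2, 0): np.float64(-0.0034), (3, 0): np.float64(0.0138), (4, 0): np.float64(-0.0014), (4, 2): np.float64(0.4843), (5, 0): np.float64(0.0023), (6, 0): np.float64(0.0), (6, 2): np.float64(0.2957), (1, 1): np.float64(0.0008), (3, 1): np.float64(-0.0473), (5, 1): np.float64(-0.0)}
[-0.1 -1.1  0.   1.4  0.8  0.4 -0.9 -0.7 -0.5 -0.   1.3  0.4  0.5 -0.6
 -0.2]
```

```bash
cat > ik.py <<'E'
from fit2 import *
from scipy.optimize import least_squares
LO=np.array([-2.6,-.5,-1.47,.16,-1.27,.06,-2.6]);HI=np.array([2.6,2.12,1.34,2.42,4.41,2.06,2.6])
def fk(q):
    F=frames(q);return sum(F[f].as_matrix()[:,a]*v for (f,a),v in zip(cols,x)),F[7]*Rn.from_rotvec([0,0,np.pi/2])
def ik(p,R,q0,w=0.0):
    f=lambda q:np.concatenate([(fk(q)[0]-p)*10,(fk(q)[1].inv()*R).as_rotvec()*2])
    r=least_squares(f,np.clip(q0,LO+.01,HI-.01),bounds=(LO,HI));pp,RR=fk(r.x)
    return r.x,np.linalg.norm(pp-p)*1000,np.linalg.norm((RR.inv()*R).as_rotvec()),np.minimum(r.x-LO,HI-r.x).min()
def best(p,R,n=12):
    rng=np.random.default_rng(0);o=get_obs()["joint_pos"];B=None
    for i in range(n):
        q0=o if i==0 else LO+(HI-LO)*rng.random(7)
        s=ik(p,R,q0)
        k=(s[1]+s[2]*100<2, s[3] if s[1]+s[2]*100<2 else -(s[1]+s[2]*100))
        if B is None or k>B[0]: B=(k,s)
    return B[1]
E
python3 - <<'E'
from ik import *
np.set_printoptions(precision=2,suppress=True)
o=get_obs();print(fk(o["joint_pos"])[0]-o["position"],(fk(o["joint_pos"])[1].inv()*Rn.from_quat(o["ee_rot"])).as_rotvec())
for nm,c,ah in [("pre",(-50,0,120),25),("touch",(-27,0,116),25),("mid",(-4,0,121),25),("press",(36,0,86),25),("handle",(0,30,180),6),("out",(-60,30,200),6)]:
    for ph in (.7,.8,.9,.96,1.05):
        R=tilt(CY,ph);s=best(cad(*c)-R.apply([0,0,ah/1000]),R,8);print(nm,ph,s[0],round(s[1],1),round(s[2],3),round(s[3],2))
E
```

```text
[ 0. -0. -0.] [-0. -0. -0.]
pre 0.7 [ 1.2   0.04 -0.92  2.26  0.55  0.18 -0.6 ] 0.0 0.0 0.12
pre 0.8 [ 0.5   0.02 -0.22  2.34  1.76  0.08 -1.83] 0.0 0.0 0.02
pre 0.9 [-1.    0.32  1.34  2.4   3.69  0.28  2.33] 0.0 0.0 0.0
pre 0.96 [-0.99  0.46  1.34  2.42  3.67  0.42  2.25] 1.8 0.009 0.0
pre 1.05 [-0.97  0.71  1.34  2.42  3.68  0.61  2.05] 11.8 0.053 0.0
touch 0.7 [-0.74  0.25  1.11  2.2  -0.93  0.19  0.75] 0.0 0.0 0.13
touch 0.8 [ 0.5   0.08 -0.22  2.28  1.8   0.09 -1.86] 0.0 0.0 0.03
touch 0.9 [ 0.9   0.11 -0.63  2.35  2.57  0.23 -2.6 ] 0.0 0.0 0.0
touch 0.96 [ 1.53  0.26 -1.28  2.38  2.44  0.39 -2.35] 0.0 0.0 0.04
touch 1.05 [ 1.66  0.48 -1.42  2.42  2.51  0.59 -2.23] 0.0 0.0 0.0
mid 0.7 [ 0.81  0.14 -0.53  2.15  0.61  0.21 -0.63] 0.0 0.0 0.15
mid 0.8 [ 0.51  0.12 -0.22  2.22  1.55  0.09 -1.59] 0.0 0.0 0.03
mid 0.9 [-0.59  0.26  0.94  2.28  3.53  0.22  2.55] 0.0 0.0 0.05
mid 0.96 [ 1.42  0.27 -1.17  2.32  2.4   0.37 -2.3 ] 0.0 0.0 0.1
mid 1.05 [ 1.3   0.28 -1.04  2.36  2.67  0.49 -2.56] 0.0 0.0 0.04
press 0.7 [ 0.47  0.28 -0.17  2.06  0.69  0.14 -0.72] 0.0 0.0 0.08
press 0.8 [ 0.4
[... 223 characters left out ...]
 2.47  0.75 -1.83] 0.0 0.0 0.1
handle 0.7 [ 0.53  0.09 -0.29  2.07  0.41  0.31 -0.5 ] 0.0 0.0 0.25
handle 0.8 [ 0.31  0.08 -0.07  2.15  0.75  0.17 -0.84] 0.0 0.0 0.11
handle 0.9 [ 0.47  0.07 -0.25  2.22  1.83  0.15 -1.93] 0.0 0.0 0.09
handle 0.96 [ 0.44  0.08 -0.22  2.25  2.32  0.2  -2.42] 0.0 0.0 0.14
handle 1.05 [ 1.51  0.26 -1.35  2.3   2.33  0.44 -2.26] 0.0 0.0 0.12
out 0.7 [-0.8  -0.17  0.97  2.2   0.67  0.42 -0.71] 0.0 0.0 0.22
out 0.8 [-0.96 -0.32  1.08  2.27  1.17  0.44 -1.13] 0.0 0.0 0.15
out 0.9 [-0.81 -0.25  0.96  2.34  1.52  0.33 -1.51] 0.0 0.0 0.08
out 0.96 [-0.18 -0.12  0.37  2.38  1.96  0.21 -2.05] 0.0 0.0 0.04
out 1.05 [-1.11 -0.5   1.2   2.42  2.02  0.57 -1.83] 1.8 0.009 0.0
```

```bash
cat >> h.py <<'E'
def where(ah=25):
    o=get_obs();R=Rn.from_quat(o["ee_rot"]);t=o["position"]+R.apply([0,0,ah/1000.])
    print("tip in caddy",((t-CC)@Rn.from_euler("z",CY).as_matrix()*1000).round(1),"tilt",round(float(np.arccos(-R.as_matrix()[2,2])),3),"xaxis z",R.as_matrix()[2,0].round(3),"yaw z",np.arctan2(R.as_matrix()[1,2],R.as_matrix()[0,2]).round(3),"q",o["joint_pos"].round(2),"F",o["ft_force"].round(1),"t",o["clock"])
E
python3 - <<'E'
from ik import *
np.set_printoptions(precision=2,suppress=True)
where()
q=get_obs()["joint_pos"]
for c,ph in [((-50,0,135),.85),((-50,0,130),.9),((-40,0,128),.93),((-20,0,124),.96),((0,0,122),.96),((20,0,120),.96),((33,0,104),.96),((36,0,86),.96)]:
    R=tilt(CY,ph);s=ik(cad(*c)-R.apply([0,0,.025]),R,q);print(c,ph,s[0],s[1],s[2],s[3]);q=s[0]
for ph in (.8,.9,.96):
  R=tilt(CY,ph);s=best(cad(-30,0,126)-R.apply([0,0,.025]),R,30);print(ph,s)
need(cad(-45,0,130),tilt(CY,.93),25)
E
```

```text
tip in caddy [-67.8 -18.4 184. ] tilt 0.909 xaxis z -0.054 yaw z -0.466 q [ 0.32 -0.16 -0.05  2.41  1.6   0.15 -1.65] F [-1.1 -0.8  0.3] t 3.75
(-50, 0, 135) 0.85 [ 0.31 -0.01 -0.02  2.36  2.22  0.1  -2.29] 4.0591639321855633e-07 6.332865274690572e-09 0.03751931126792779
(-50, 0, 130) 0.9 [ 1.69  0.03 -1.42  2.4   2.54  0.19 -2.6 ] 2.602264569914487e-05 1.0819627560086702e-07 0.0020745577094891665
(-40, 0, 128) 0.93 [ 1.64  0.13 -1.39  2.39  2.45  0.28 -2.44] 0.20271819383469064 0.0013187049327187715 0.029087110158130258
(-20, 0, 124) 0.96 [ 1.51  0.23 -1.26  2.36  2.43  0.36 -2.35] 0.014249446261799385 0.00022596182408228508 0.06142851993253995
(0, 0, 122) 0.96 [ 1.45  0.3  -1.2   2.31  2.36  0.38 -2.24] 1.5199809787747742e-07 2.8826557156292538e-09 0.11107509542141702
(20, 0, 120) 0.96 [ 1.28  0.31 -1.03  2.26  2.39  0.36 -2.28] 1.9630899445033898e-07 3.432781874322548e-09 0.16084123531858996
(33, 0, 104) 0.96 [ 1.23  0.38 -0.99  2.23  2.41  0.41 -2.25] 0.00017459360397990332 2.7198673494857603e-06 0.19149430936560696
(36, 0, 86) 0.96 [ 1.22  0.45 -0.97  2.22  2.45  0.45 -2.25] 0.0001769168268302261 2.508354201288435e-06 0.1983256382688734
0.8 (array([ 1.5 ,  0.12, -1.23,  2.28,  1.5 ,  0.17, -1.5 ]), np.float64(1.0204273922805748e-07), np.float64(1.618092065509928e-09), np.float64(0.10905267784569658))
0.9 (array([-0.85,  0.25,  1.19,  2.35,  3.59,  0.22,  2.48]), np.float64(4.828838300361695e-07), np.float64(1.2784211299063171e-09), np.float64(0.07472655634938441))
0.96 (array([-0.87,  0.33,  1.21,  2.38,  3.51,  0.35,  2.49]), np.float64(7.929604376795543e-07), np.float64(3.0194728215442915e-09), np.float64(0.04127706985043256))
tcp target [ 0.54 -0.23  0.14] now [ 0.51 -0.24  0.2 ] shift [ 20.5 -28.7  50.1] turn [-0.02  0.06  0.02] F [-1.1 -0.8  0.3]
```

```bash
python3 -m creep '[[0,0.015,0.005,5,-6,10,255],[0,0.015,0.005,5,-6,10,255],[0,0.015,0.005,5,-6,10,255],[-0.01,0.015,0.005,5,-6,10,255],[0,0,0,0,-5,10,255]]'
python3 - <<'E'
from h import *
np.set_printoptions(precision=2,suppress=True)
where();need(cad(-45,0,130),tilt(CY,.93),25)
E
```

```text
clock: 4.25
position: [0.5346, -0.2338, 0.155]
ee_rot: [0.747, 0.497, 0.239, 0.372]
ft_force: [-0.1, -0.7, -0.2]
grip_width: 0.002
tip in caddy [-47.4  -3.4 139.7] tilt 0.915 xaxis z -0.013 yaw z -0.412 q [ 0.05 -0.03  0.23  2.42  2.53  0.19 -2.6 ] F [-0.1 -0.7 -0.2] t 4.25
tcp target [ 0.54 -0.23  0.14] now [ 0.53 -0.23  0.15] shift [ 3.1 -6.6  7.8] turn [-0.01  0.02  0.  ] F [-0.1 -0.7 -0.2]
```

```bash
python3 -m creep '[[0,0.01,0,1,0,9,255],[0,0.01,0,1,0,9,255],[0,0,0,1,0,9,255],[0,0,0,0,0,0,255]]'
python3 - <<'E'
from h import *
np.set_printoptions(precision=2,suppress=True)
where();need(cad(0,0,122),tilt(CY,.96),25,1)
E
```

```text
clock: 4.65
position: [0.5455, -0.2317, 0.1532]
ee_rot: [0.746, 0.5, 0.24, 0.369]
ft_force: [-0.4, 0.6, -0.4]
grip_width: -0.005
tip in caddy [-38.2   2.8 137.9] tilt 0.911 xaxis z -0.011 yaw z -0.402 q [-0.43 -0.03  0.71  2.41  2.54  0.19 -2.59] F [-0.4  0.6 -0.4] t 4.65
tcp target [ 0.58 -0.25  0.14] now [ 0.55 -0.23  0.15] shift [-2.7  9.6 40. ] turn [-0.05  0.01  0.01] F [-0.4  0.6 -0.4]
[-2.7  9.6 40. ] [-0.05  0.01  0.01]
```

```bash
python3 -m creep '[[-0.01,0,0,-1,2,10,255],[-0.01,0,0,-1,2,10,255],[-0.01,0,0,0,2,10,255],[-0.01,0,0,0,2,10,255],[0,0,0,0,0,0,255]]'
python3 - <<'E'
from h import *
np.set_printoptions(precision=2,suppress=True)
where();need(cad(0,0,122),tilt(CY,.96),25,1)
im,d=camera("wrist");cv2.imwrite("pics/w3.png",im)
E
```

```text
clock: 5.15
position: [0.5601, -0.2322, 0.1579]
ee_rot: [0.739, 0.501, 0.247, 0.377]
ft_force: [0.2, -0.2, 0.2]
grip_width: -0.001
tip in caddy [-24.2   8.1 143.1] tilt 0.936 xaxis z -0.012 yaw z -0.395 q [-1.04 -0.06  1.33  2.41  2.59  0.22 -2.59] F [ 0.2 -0.2  0.2] t 5.15
tcp target [ 0.58 -0.25  0.14] now [ 0.56 -0.23  0.16] shift [-8.  -3.4 32. ] turn [-0.02  0.01  0.01] F [ 0.2 -0.2  0.2]
[-8.  -3.4 32. ] [-0.02  0.01  0.01]
```

View pics/w3.png

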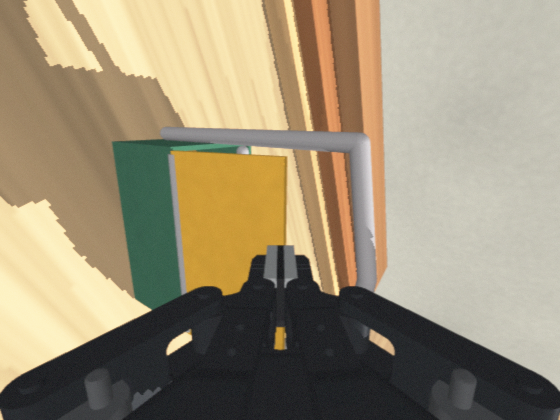

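```bash
python3 - <<'E'
from ik import *
np.set_printoptions(precision=2,suppress=True)
for roll in (0,-.4,-.8,-1.2,-1.57):
  q=get_obs()["joint_pos"].copy();q[6]-=roll
  for c,ph in [((-30,0,140),.93),((-24,0,128),.93),((0,0,122),.96),((20,0,120),.96),((36,0,86),.96),]:
    R=tilt(CY,ph)*Rn.from_rotvec([0,0,roll]);s=ik(cad(*c)-R.apply([0,0,.025]),R,q);print(roll,c,ph,s[0],round(s[1],1),round(s[2],3),round(s[3],3));q=s[0]
E
```

```text
0 (-30, 0, 140) 0.93 [-0.36  0.04  0.63  2.35  2.51  0.18 -2.6 ] 2.9 0.031 0.0
0 (-24, 0, 128) 0.93 [ 0.02  0.07  0.25  2.34  2.5   0.2  -2.6 ] 2.7 0.041 0.0
0 (0, 0, 122) 0.96 [ 1.01  0.18 -0.74  2.31  2.6   0.31 -2.59] 0.0 0.0 0.012
0 (20, 0, 120) 0.96 [ 0.93  0.22 -0.66  2.26  2.59  0.31 -2.56] 0.0 0.001 0.045
0 (36, 0, 86) 0.96 [ 0.95  0.36 -0.68  2.22  2.6   0.4  -2.5 ] 0.0 0.0 0.096
-0.4 (-30, 0, 140) 0.93 [ 1.71  0.14 -1.46  2.36  2.32  0.26 -1.91] 0.0 0.0 0.014
-0.4 (-24, 0, 128) 0.93 [ 1.59  0.21 -1.34  2.35  2.3   0.31 -1.84] 0.0 0.001 0.069
-0.4 (0, 0, 122) 0.96 [ 1.61  0.45 -1.4   2.31  2.22  0.47 -1.58] 0.0 0.0 0.071
-0.4 (20, 0, 120) 0.96 [ 1.54  0.48 -1.33  2.26  2.21  0.48 -1.55] 0.0 0.0 0.142
-0.4 (36, 0, 86) 0.96 [ 1.42  0.6  -1.21  2.22  2.32  0.54 -1.57] 0.0 0.0 0.199
-0.8 (-30, 0, 140) 0.93 [ 1.63  0.1  -1.37  2.36  2.4   0.24 -1.6 ] 0.0 0.0 0.059
-0.8 (-24, 0, 128) 0.93 [ 1.52  0.18 -1.27  2.35  2.37  0.29 -1.53] 0.1 0.001 0.069
-0.8 (0, 0, 122) 0.96 [ 1.47  0.32 -1.24  2.31  2.34  0.39 -1.4 ] 0.0 0.0 0.111
-0.8 (20, 0, 120) 0.96 [ 1.27  0.3  -1.02  2.26  2.4   
[... 226 characters left out ...]
1.33  2.35  2.32  0.31 -1.06] 0.1 0.001 0.069
-1.2 (0, 0, 122) 0.96 [ 1.65  0.52 -1.45  2.31  2.19  0.51 -0.7 ] 0.0 0.0 0.02
-1.2 (20, 0, 120) 0.96 [ 1.58  0.54 -1.38  2.26  2.18  0.52 -0.67] 0.0 0.0 0.089
-1.2 (36, 0, 86) 0.96 [ 1.46  0.64 -1.25  2.22  2.3   0.57 -0.72] 0.0 0.0 0.199
-1.57 (-30, 0, 140) 0.93 [-0.77  0.11  1.08  2.36  3.1   0.19 -1.66] 0.0 0.0 0.062
-1.57 (-24, 0, 128) 0.93 [-0.64  0.16  0.94  2.35  3.11  0.22 -1.69] 1.3 0.012 0.07
-1.57 (0, 0, 122) 0.96 [-0.66  0.34  1.    2.31  3.48  0.33 -2.16] 0.0 0.0 0.114
-1.57 (20, 0, 120) 0.96 [-0.56  0.37  0.92  2.26  3.48  0.33 -2.17] 0.2 0.003 0.162
-1.57 (36, 0, 86) 0.96 [-0.44  0.48  0.79  2.22  3.44  0.41 -2.17] 0.0 0.001 0.201
```

```bash
python3 -m creep '[[0,0,0,-4,0,-6,255],[0,0,0,-4,0,-6,255],[0,0,-0.14,0,0,0,255],[0,0,-0.14,0,0,0,255],[0,0,-0.14,0,0,0,255],[0,0,-0.14,0,0,0,255],[0,0,-0.14,0,0,0,255],[0,0,-0.14,0,0,0,255]]'
python3 - <<'E'
from h import *
np.set_printoptions(precision=2,suppress=True)
where();need(cad(-35,0,130),tilt(CY,.93)*Rn.from_rotvec([0,0,-1.57]),25,1)
E
```

```text
clock: 6.0
position: [0.5463, -0.2445, 0.1639]
ee_rot: [0.475, 0.756, 0.067, 0.445]
ft_force: [0.3, -0.4, 0.2]
grip_width: 0.002
tip in caddy [-32.3  -8.9 149. ] tilt 0.934 xaxis z -0.61 yaw z -0.412 q [-0.53 -0.05  0.83  2.41  2.56  0.2  -1.74] F [ 0.3 -0.4  0.2] t 6.0
tcp target [ 0.55 -0.24  0.14] now [ 0.55 -0.24  0.16] shift [18.3 -4.7  8.9] turn [-0.02  0.01 -0.72] F [ 0.3 -0.4  0.2]
[18.3 -4.7  8.9] [-0.02  0.01 -0.72]
```

```bash
python3 -m creep '[[0,0,-0.14,3,-1,2,255],[0,0,-0.14,3,-2,2,255],[0,0,-0.14,4,-3,2,255],[0,0,-0.14,4,-3,2,255],[0,0,-0.14,4,-4,2,255],[0,0,0,0,0,0,255]]'
python3 - <<'E'
from h import *
np.set_printoptions(precision=2,suppress=True)
where();need(cad(-35,0,130),tilt(CY,.93)*Rn.from_rotvec([0,0,-1.57]),25,1);need(cad(0,0,122),tilt(CY,.96)*Rn.from_rotvec([0,0,-1.57]),25,1)
E
```

```text
clock: 6.6
position: [0.5395, -0.2483, 0.1405]
ee_rot: [0.189, 0.873, -0.09, 0.441]
ft_force: [-0.1, -0.9, 0.2]
grip_width: 0.002
tip in caddy [-37.1 -15.1 125.6] tilt 0.933 xaxis z -0.804 yaw z -0.414 q [-0.06  0.04  0.38  2.42  2.86  0.25 -1.37] F [-0.1 -0.9  0.2] t 6.6
tcp target [ 0.55 -0.24  0.14] now [ 0.54 -0.25  0.14] shift [-4.5 14.7 -1.2] turn [-0.02  0.   -0.03] F [-0.1 -0.9  0.2]
[-4.5 14.7 -1.2] [-0.02  0.   -0.03]
tcp target [ 0.58 -0.25  0.14] now [ 0.54 -0.25  0.14] shift [-18.1  15.8  31.7] turn [-0.02 -0.03 -0.03] F [-0.1 -0.9  0.2]
[-18.1  15.8  31.7] [-0.02 -0.03 -0.03]
```

```bash
python3 -m creep '[[0,0,-0.01,-1,8,0,255],[0,0,-0.01,-1,7,0,255],[0,-0.01,0,-4,0,8,255],[0,-0.01,0,-4,0,8,255],[0,-0.01,0,-4,0,8,255],[0,0,0,-4,0,8,255],[0,0,0,0,0,0,255]]'
python3 - <<'E'
from h import *
np.set_printoptions(precision=2,suppress=True)
where();need(cad(20,0,118),tilt(CY,.96)*Rn.from_rotvec([0,0,-1.57]),25,1)
im,d=camera("wrist");cv2.imwrite("pics/w4.png",im)
E
```

```text
clock: 7.3
position: [0.5816, -0.2469, 0.1376]
ee_rot: [0.179, 0.868, -0.095, 0.454]
ft_force: [0.3, -0.2, 0.1]
grip_width: -0.004
tip in caddy [  1.7   2.2 123.3] tilt 0.965 xaxis z -0.822 yaw z -0.409 q [-0.07  0.14  0.36  2.35  2.89  0.3  -1.44] F [ 0.3 -0.2  0.1] t 7.3
tcp target [ 0.6  -0.26  0.13] now [ 0.58 -0.25  0.14] shift [-6.1 -2.3 18.1] turn [-0.02  0.01 -0.01] F [ 0.3 -0.2  0.1]
[-6.1 -2.3 18.1] [-0.02  0.01 -0.01]
```

View pics/w4.png

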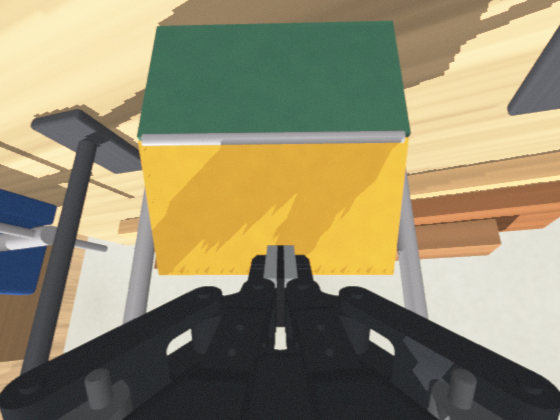

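```bash
python3 -m creep '[[0,0,0,-2,0,6,255],[0,0,0,-2,-1,6,255],[0,0,0,-2,-1,6,255],[0,0,0,3,0,9,255],[0,0,0,3,0,9,255],[0,0,0,0,0,0,255]]'
python3 - <<'E'
from h import *
np.set_printoptions(precision=2,suppress=True)
where();need(cad(33,0,92),tilt(CY,.96)*Rn.from_rotvec([0,0,-1.57]),25,1)
im,d=camera("wrist");cv2.imwrite("pics/w5.png",im)
E
```

```text
clock: 7.95
position: [0.6073, -0.2596, 0.1149]
ee_rot: [0.178, 0.869, -0.095, 0.453]
ft_force: [-0.4, 0.1, -0.3]
grip_width: 0.005
tip in caddy [ 30.3   0.2 100.6] tilt 0.962 xaxis z -0.82 yaw z -0.408 q [-0.    0.25  0.31  2.28  3.    0.34 -1.56] F [-0.4  0.1 -0.3] t 7.95
tcp target [ 0.61 -0.26  0.11] now [ 0.61 -0.26  0.11] shift [ 5.5 -0.6  7.1] turn [-0.02  0.   -0.01] F [-0.4  0.1 -0.3]
[ 5.5 -0.6  7.1] [-0.02  0.   -0.01]
```

View pics/w5.png

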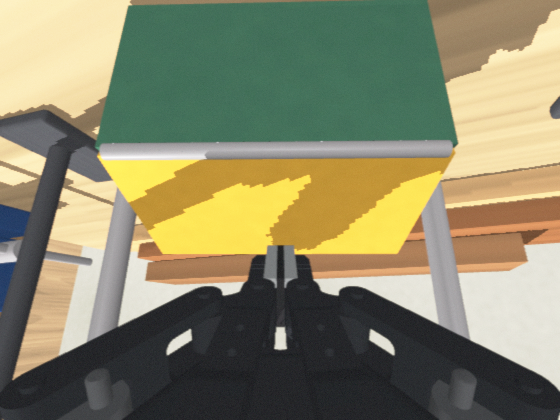

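```bash
python3 -m creep '[[0,0,0,4,0,3,255],[0,0,0,4,0,3,255],[0,0,0,3,0,2,255],[0,0,0,0,0,0,255]]'
python3 - <<'E'
from h import *
where()
E
python3 -m creep '[[0,0,0,2,0,1.5,255],[0,0,0,2,0,1.5,255],[0,0,0,0,0,0,255]]'
python3 - <<'E'
from h import *
where()
im,d=camera("wrist");cv2.imwrite("pics/w6.png",im)
E
```

```text
clock: 8.4
position: [0.6078, -0.2596, 0.1029]
ee_rot: [0.177, 0.868, -0.095, 0.454]
ft_force: [-0.1, -1.0, 2.2]
grip_width: -0.001
tip in caddy [30.8  0.4 88.7] tilt 0.965 xaxis z -0.822 yaw z -0.407 q [ 0.01  0.28  0.29  2.28  3.02  0.37 -1.58] F [-0.1 -1.   2.2] t 8.4
clock: 8.7
position: [0.6072, -0.2594, 0.097]
ee_rot: [0.178, 0.868, -0.095, 0.453]
ft_force: [1.2, 0.3, 0.7]
grip_width: -0.0
tip in caddy [30.1  0.4 82.8] tilt 0.962 xaxis z -0.821 yaw z -0.407 q [ 0.02  0.3   0.29  2.29  3.02  0.38 -1.59] F [1.2 0.3 0.7] t 8.7
```

View pics/w6.png

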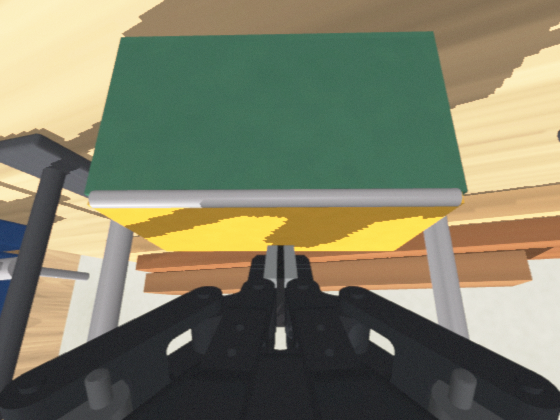

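```bash
python3 -m creep '[[0,0,0,2,0,1,255],[0,0,0,0,0,0,255]]'
python3 -m creep '[[0,0,0,2,0,1,255],[0,0,0,0,0,0,255]]'
python3 -m creep '[[0,0,0,2,0,1,255],[0,0,0,0,0,0,255]]'
python3 - <<'E'
from h import *
where()
im,d=camera("wrist");cv2.imwrite("pics/w7.png",im)
E
```

```text
clock: 8.95
position: [0.6072, -0.2595, 0.0953]
ee_rot: [0.178, 0.868, -0.095, 0.453]
ft_force: [1.3, 0.0, 1.2]
grip_width: 0.002
clock: 9.15
position: [0.6072, -0.2595, 0.0935]
ee_rot: [0.178, 0.868, -0.095, 0.454]
ft_force: [-0.7, 0.2, 2.3]
grip_width: 0.002
clock: 9.35
position: [0.6071, -0.2594, 0.0916]
ee_rot: [0.178, 0.868, -0.095, 0.454]
ft_force: [0.0, -0.4, 3.6]
grip_width: 0.002
tip in caddy [30.1  0.3 77.3] tilt 0.965 xaxis z -0.822 yaw z -0.407 q [ 0.02  0.31  0.28  2.29  3.03  0.4  -1.6 ] F [ 0.  -0.4  3.6] t 9.35
```

View pics/w7.png

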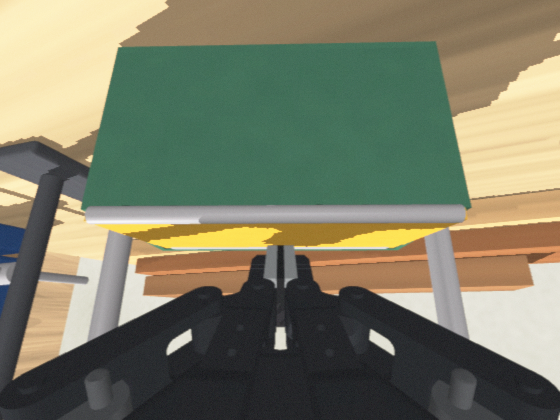

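```bash
python3 -m creep '[[0,0,0,2,0,1,255],[0,0,0,0,0,0,255]]'
python3 -m creep '[[0,0,0,1.5,0,1,255],[0,0,0,0,0,0,255]]'
python3 -m creep '[[0,0,0,1.5,0,1,255],[0,0,0,0,0,0,255]]'
python3 - <<'E'
from h import *
where()
im,d=camera("wrist");cv2.imwrite("pics/w8.png",im)
E
```

```text
clock: 9.6
position: [0.6071, -0.2594, 0.0897]
ee_rot: [0.178, 0.868, -0.095, 0.455]
ft_force: [-0.6, 0.1, 6.7]
grip_width: 0.002
clock: 9.8
position: [0.607, -0.2594, 0.0881]
ee_rot: [0.178, 0.868, -0.095, 0.455]
ft_force: [-1.6, 1.0, 7.8]
grip_width: -0.001
clock: 10.0
position: [0.6069, -0.2594, 0.0863]
ee_rot: [0.178, 0.868, -0.095, 0.455]
ft_force: [-4.0, 2.0, 10.4]
grip_width: 0.002
tip in caddy [29.9  0.3 72.1] tilt 0.966 xaxis z -0.823 yaw z -0.407 q [ 0.03  0.32  0.28  2.29  3.03  0.42 -1.61] F [-4.   2.  10.4] t 10.0
```

View pics/w8.png

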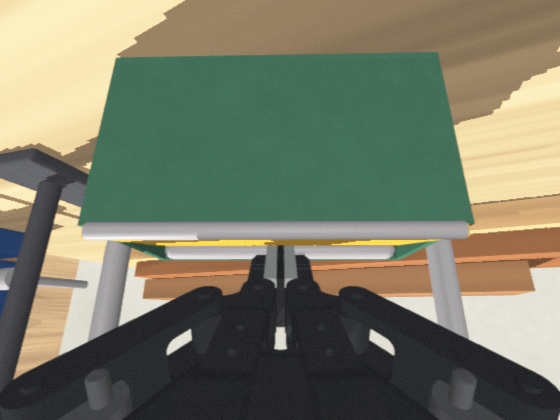

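```bash
python3 - <<'E'
from h import *
o=get_obs();M=model("wrist",o);im,d=camera("wrist");P=cloud(M,d)
for p in [(-35,64,70),(-35,0,72),(-35,0,76),(35,64,70),(35,62,74),(35,62,67),(35,62,80),(35,-62,74),(0,-69,100)]: print(p,proj(M,cad(*p)).round(1))
for r in (236,240,243,246,250,255,258): 
    print(r,[((P[r,c]-CC)@Rn.from_euler("z",CY).as_matrix()*1000).round(0).tolist() if d[r,c]>0 else None for c in (180,240,330,370)])
crop(im,80,200,480,300,2,"w8b.png");print(get_obs()["ft_force"])
t,d2=camera("top");crop(t,280,150,360,210,9,"t5.png")
s,d3=camera("scene");crop(s,180,170,280,270,6,"s5.png")
E
```

```text
(-35, 64, 70) [483.5 217.3]
(-35, 0, 72) [275.5 223.8]
(-35, 0, 76) [275.4 236.4]
(35, 64, 70) [401.2 256.9]
(35, 62, 74) [398.3 264.5]
(35, 62, 67) [396.7 251.2]
(35, 62, 80) [399.7 276.2]
(35, -62, 74) [162.7 264.3]
(0, -69, 100) [102.  317.4]
236 [[-32.0, -30.0, 75.0], [-34.0, -11.0, 75.0], [-33.0, 17.0, 75.0], [-32.0, 30.0, 75.0]]
240 [[-12.0, -37.0, 72.0], [-13.0, -14.0, 72.0], [-10.0, 20.0, 71.0], [-10.0, 36.0, 71.0]]
243 [[8.0, -44.0, 68.0], [9.0, -18.0, 68.0], [10.0, 23.0, 68.0], [11.0, 41.0, 68.0]]
246 [[30.0, -52.0, 65.0], [29.0, -21.0, 65.0], [30.0, 26.0, 65.0], [29.0, 46.0, 66.0]]
250 [[30.0, -52.0, 67.0], [30.0, -21.0, 67.0], [29.0, 26.0, 68.0], [30.0, 46.0, 67.0]]
255 [[32.0, -52.0, 70.0], [30.0, -20.0, 70.0], [31.0, 26.0, 70.0], [31.0, 47.0, 70.0]]
258 [[35.0, -53.0, 71.0], [33.0, -21.0, 71.0], [34.0, 26.0, 71.0], [35.0, 48.0, 71.0]]
[-3.95569238  2.19255341  9.73256638]
```

View pics/w8b.png

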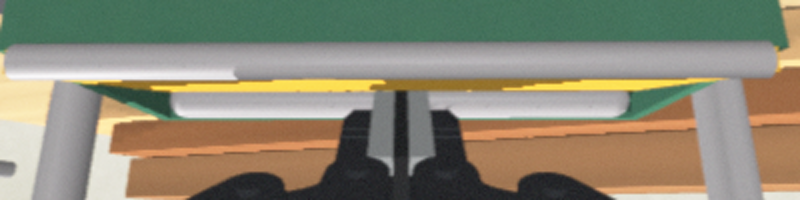

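View pics/s5.png

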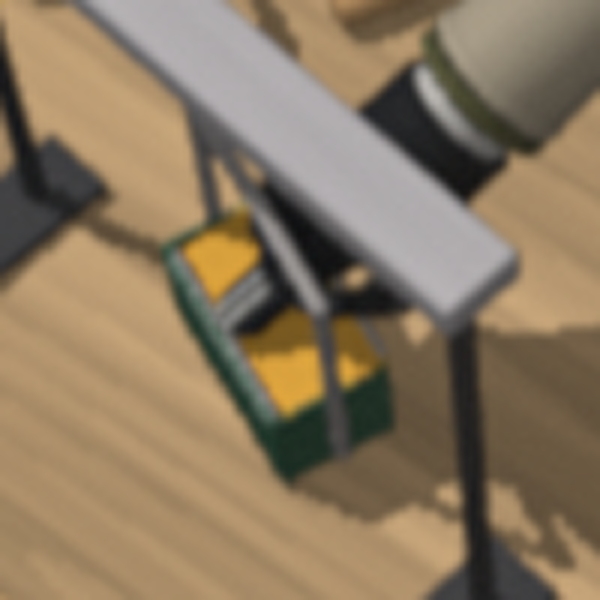

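View pics/t5.png

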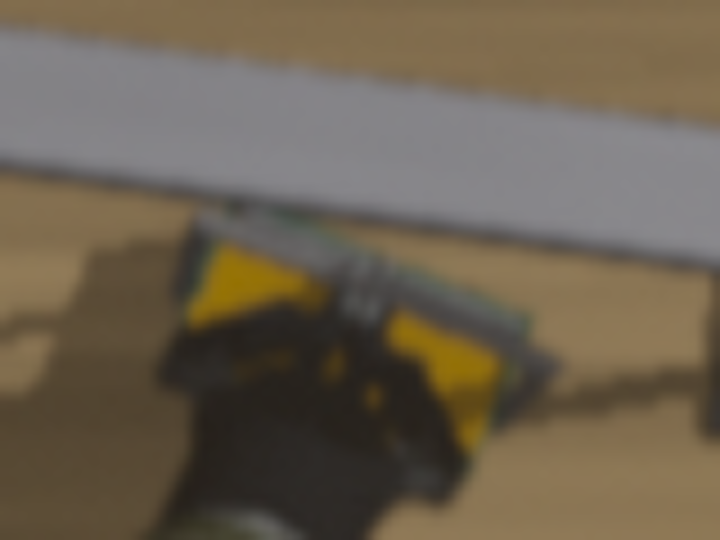

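```bash
python3 -m creep '[[0,0,0,-4,0,-3,255],[0,0,0,-4,0,-6,255],[0,0,0,0,0,-15,255],[0,0,0,0,0,-20,255],[0,0,0,0,0,-20,255],[0,0,0,0,0,-10,255],[0,0,0,0,0,0,255]]'
python3 - <<'E'
from h import *
where()
o=get_obs();M=model("wrist",o);im,d=camera("wrist");cv2.imwrite("pics/w9.png",im);P=(cloud(M,d)-CC)@Rn.from_euler("z",CY).as_matrix()*1000
hsv=cv2.cvtColor(im,cv2.COLOR_BGR2HSV);m=cv2.inRange(hsv,(15,150,90),(30,255,255))
A=P[(m>0)&(d>0)];A=A[(abs(A[:,1])<62)&(abs(A[:,0])<45)&(A[:,2]>55)&(A[:,2]<120)];print(len(A));print(np.percentile(A,[1,50,99],axis=0).round(1))
c=np.polyfit(A[:,0],A[:,2],1);print("theta",np.arctan(c[0]),"z at hinge",np.polyval(c,-35))
E
```

```text
clock: 10.9
position: [0.554, -0.2363, 0.1346]
ee_rot: [0.178, 0.868, -0.094, 0.454]
ft_force: [0.1, 0.8, -0.3]
grip_width: -0.003
tip in caddy [-27.8   1.7 120.3] tilt 0.964 xaxis z -0.821 yaw z -0.406 q [-0.06  0.08  0.34  2.41  2.85  0.32 -1.39] F [ 0.1  0.8 -0.3] t 10.9
7219
[[-28.1 -60.7  74.5]
 [ -2.6   0.9  75.4]
 [ 37.3  59.8  76.4]]
theta 0.01988272932378905 z at hinge 74.74298760746848
```

View pics/w9.png

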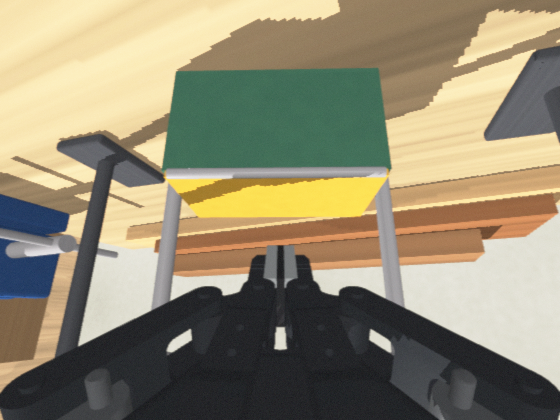

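```bash
python3 - <<'E'
from ik import *
np.set_printoptions(precision=2,suppress=True)
W=[("pre",*([-50,-30,215],CY)),("grasp",[0,-30,180],CY),("lift",[0,-30,205],CY),("out",[-70,-30,210],CY),("out2",[-110,-30,240],CY)]
H=[("tr1",np.array([.50,-.14,.30]),-.25),("tr2",np.array([.52,0,.32]),-.1),("pre",np.array([.54,.15,.325]),0.),("over",np.array([.634,.15,.315]),0.),("seat",np.array([.634,.15,.279]),0.),("back",np.array([.55,.15,.32]),0.)]
for ph in (.75,.85,.96):
  for roll in (-np.pi,0):
    q=get_obs()["joint_pos"].copy();q[6]-=roll+1.57
    for w in W+H:
        p=cad(*w[1]) if w in W else w[1]
        R=tilt(w[2],ph)*Rn.from_rotvec([0,0,roll]);s=ik(p-R.apply([0,0,.006]),R,q);print(ph,round(roll,1),w[0],s[0],round(s[1],1),round(s[2],3),round(s[3],3));q=s[0]
E
```

```text
0.75 -3.1 pre [ 1.35 -0.13 -0.96  2.32  4.41  0.06 -1.35] 11.1 0.164 0.0
0.75 -3.1 grasp [-0.39  0.14  0.79  2.19  4.41  0.06 -1.34] 7.2 0.116 0.0
0.75 -3.1 lift [-0.66  0.12  1.06  2.2   4.41  0.06 -1.34] 9.3 0.151 0.0
0.75 -3.1 out [ 1.15 -0.16 -0.76  2.37  4.41  0.06 -1.35] 11.1 0.157 0.0
0.75 -3.1 out2 [ 0.88 -0.25 -0.49  2.42  4.41  0.06 -1.35] 27.8 0.206 0.0
0.75 -3.1 tr1 [ 0.71 -0.36 -0.51  2.42  4.41  0.06 -1.43] 51.3 0.304 0.0
0.75 -3.1 tr2 [ 0.62 -0.44 -0.71  2.42  4.41  0.06 -1.59] 50.5 0.342 0.0Traceback (most recent call last):
  File "<stdin>", line 9, in <module>
ValueError: The truth value of an array with more than one element is ambiguous. Use a.any() or a.all()
```

```bash
cat > chk.py <<'E'
from ik import *
np.set_printoptions(precision=2,suppress=True)
W=[("pre",cad(-50,-30,215),CY),("grasp",cad(0,-30,180),CY),("lift",cad(0,-30,205),CY),("out",cad(-70,-30,210),CY),("tr2",np.array([.52,0,.32]),-.1),("pre",np.array([.55,.15,.325]),0.),("seat",np.array([.634,.15,.279]),0.)]
E
python3 - <<'E'
from chk import *
rng=np.random.default_rng(1)
for ph in (.6,.75,.9):
  for w in W:
    R=tilt(w[2],ph);fam=[]
    for i in range(25):
        s=ik(w[1]-R.apply([0,0,.006]),R,LO+(HI-LO)*rng.random(7))
        if s[1]<.5 and s[2]<.01 and s[3]>.05: fam.append(s)
    fam.sort(key=lambda s:-s[3]); print(ph,w[0],len(fam),[ (f[0],round(f[3],2)) for f in fam[:2]])
    # spread q5/q7+roll0
E
```

```text
0.6 pre 13 [(array([-0.48, -0.06,  0.84,  2.08,  0.12,  0.5 , -0.1 ]), np.float64(0.34)), (array([-0.32, -0.05,  0.68,  2.08,  0.09,  0.5 , -0.08]), np.float64(0.34))]
0.6 grasp 20 [(array([ 1.27,  0.18, -0.96,  1.99,  0.37,  0.46, -0.3 ]), np.float64(0.4)), (array([ 1.26,  0.18, -0.95,  1.99,  0.36,  0.46, -0.29]), np.float64(0.4))]
0.6 lift 13 [(array([ 1.28,  0.13, -0.95,  1.97,  0.26,  0.5 , -0.21]), np.float64(0.44)), (array([ 0.86,  0.1 , -0.51,  1.97,  0.12,  0.49, -0.11]), np.float64(0.43))]
0.6 out 12 [(array([-0.6 , -0.16,  0.92,  2.13,  0.3 ,  0.52, -0.25]), np.float64(0.29)), (array([ 0.16, -0.08,  0.21,  2.14,  0.06,  0.49, -0.06]), np.float64(0.28))]
0.6 tr2 14 [(array([ 0.01, -0.35, -0.16,  2.12,  0.13,  0.79, -0.32]), np.float64(0.15)), (array([-0.17, -0.35, -0.01,  2.12,  0.22,  0.8 , -0.39]), np.float64(0.15))]
0.6 pre 15 [(array([-0.34, -0.2 , -0.14,  1.99,  0.32,  0.83, -0.64]), np.float64(0.3)), (array([-0.49, -0.2 , -0.01,  1.99,  0.36,  0.84, -0.67]), np.float64(0.3))]
0.6 seat 14 [(array([ 0.43,  0.04, -0.86,  1.87,  0.4 ,  0.72, -0.65]), np.float64(0.54)), (a
[... 1348 characters left out ...]
, (array([-0.76, -0.31,  1.05,  2.3 ,  1.33,  0.27, -1.18]), np.float64(0.12))]
0.9 grasp 1 [(array([-0.6 ,  0.18,  1.02,  2.21,  4.18,  0.14,  2.  ]), np.float64(0.08))]
0.9 lift 0 []
0.9 out 3 [(array([-0.69, -0.37,  0.97,  2.35,  1.38,  0.3 , -1.21]), np.float64(0.07)), (array([-0.55, -0.29,  0.86,  2.35,  1.31,  0.22, -1.2 ]), np.float64(0.07))]
0.9 tr2 0 []
0.9 pre 8 [(array([-0.47, -0.31, -0.1 ,  2.22,  0.8 ,  0.59, -1.11]), np.float64(0.19)), (array([-0.5 , -0.31, -0.08,  2.22,  0.82,  0.59, -1.12]), np.float64(0.19))]
0.9 seat 14 [(array([-1.05, -0.07,  0.56,  2.1 ,  1.04,  0.48, -1.28]), np.float64(0.32)), (array([-1.04, -0.07,  0.55,  2.1 ,  1.04,  0.47, -1.28]), np.float64(0.32))]
```

```bash
python3 -m creep '[[0,0.03,0,-6,0,-9,255],[0,0.03,0,-6,0,-9,255],[0,0.03,0,-6,0,-9,255],[0,0.03,0,-6,0,-9,255],[0,0.03,0,-6,0,-9,255],[0,0.03,0,-6,0,-9,255],[0,0.03,0,-6,0,-9,255],[0,0.03,0,-6,0,-9,255]]'
python3 - <<'E'
from h import *
np.set_printoptions(precision=3,suppress=True)
where();need(cad(-60,-30,225),tilt(CY,.7),6)
E
```

```text
clock: 11.75
position: [0.5377, -0.2411, 0.1795]
ee_rot: [0.191, 0.895, -0.098, 0.391]
ft_force: [-0.0, -0.2, -0.5]
grip_width: -0.001
tip in caddy [-43.3  -9.8 162.7] tilt 0.83 xaxis z -0.737 yaw z -0.456 q [-0.03 -0.08  0.29  2.33  1.2   0.17  0.29] F [-0.  -0.2 -0.5] t 11.75
tcp target [ 0.527 -0.26   0.23 ] now [ 0.538 -0.241  0.179] shift [-35.6 -22.8 -34.3] turn [0.062 0.139 1.554] F [-0.  -0.2 -0.5]
```

```bash
python3 -m creep '[[0,0.045,0,-12,-7,-12,255],[0,0.045,0,-12,-7,-12,255],[0,0.045,0,-12,-7,-12,200],[0,0,0.14,0,0,0,150],[0,0,0.14,0,0,0,100],[0,0,0.14,0,0,0,0],[0,0,0.14,0,0,0,0],[0,0,0.14,0,0,0,0]]'
python3 -m creep '[[0,0,0.14,0,0,0,0],[0,0,0.14,0,0,0,0],[0,0,0.14,0,0,0,0],[0,0,0.14,0,0,0,0],[0,0,0.14,0,0,0,0],[0,0,0.14,0,0,0,0]]'
python3 - <<'E'
from h import *
np.set_printoptions(precision=3,suppress=True)
where();need(cad(-60,-30,225),tilt(CY,.7),6)
E
```

```text
clock: 12.55
position: [0.5318, -0.2582, 0.2144]
ee_rot: [0.501, 0.783, 0.029, 0.367]
ft_force: [0.8, 0.1, -0.3]
grip_width: 0.992
clock: 13.15
position: [0.5318, -0.2582, 0.2143]
ee_rot: [0.777, 0.511, 0.176, 0.323]
ft_force: [-0.3, 0.3, -0.2]
grip_width: 0.997
tip in caddy [-43.7 -28.3 196.1] tilt 0.753 xaxis z -0.056 yaw z -0.489 q [ 0.1  -0.12  0.2   2.24  0.5   0.31 -0.53] F [-0.3  0.3 -0.2] t 13.15
tcp target [ 0.527 -0.26   0.23 ] now [ 0.532 -0.258  0.214] shift [ -4.4   8.1 -13.1] turn [0.051 0.069 0.006] F [-0.3  0.3 -0.2]
```

```bash
python3 - <<'E'
from h import *
np.set_printoptions(precision=3,suppress=True)
o=get_obs();M=model("wrist",o);im,d=camera("wrist");cv2.imwrite("pics/w10.png",im);P=(cloud(M,d)-CC)@Rn.from_euler("z",CY).as_matrix()*1000
A=P[d>0];A=A[(abs(A[:,0])<20)&(abs(A[:,1])<62)&(A[:,2]>150)&(A[:,2]<200)]
for a,b in [(-60,-45),(-45,-35),(-35,-25),(-25,-15),(-15,0),(0,15),(15,30),(30,60)]:
    B=A[(A[:,1]>a)&(A[:,1]<b)]
    if len(B): print(a,b,len(B),B.mean(0).round(1),B[:,0].min().round(1),B[:,2].max().round(1))
for w in (P,): pass
need(cad(-55,-28,224),tilt(CY,.7)*Rn.from_rotvec([0,0,.085]),6)
E
```

```text
-60 -45 268 [  0.9 -52.3 176.3] -1.6 180.1
-45 -35 189 [  0.8 -39.8 177.9] -1.7 181.5
-35 -25 200 [  0.8 -30.  179.4] -2.1 182.5
-25 -15 219 [  0.7 -20.  180.8] -2.4 184.2
-15 0 364 [  0.7  -7.3 182.6] -2.6 187.1
0 15 405 [  0.7   7.5 182.5] -2.6 186.2
15 30 438 [  0.5  22.5 180.3] -2.5 184.3
30 60 955 [  0.4  45.3 177. ] -2.8 182.2
tcp target [ 0.533 -0.26   0.229] now [ 0.532 -0.258  0.214] shift [-2.  11.1 -9.1] turn [0.054 0.066 0.083] F [ 0.5  0.3 -0. ]
```

View pics/w10.png

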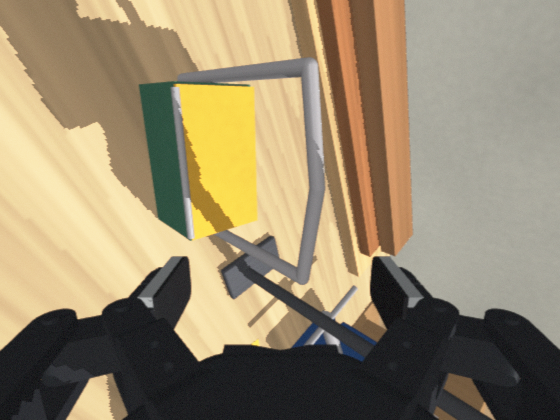

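```bash
python3 - <<'E'
from h import *
np.set_printoptions(precision=3,suppress=True)
need(cad(-32,-28,218),tilt(CY,.7)*Rn.from_rotvec([0,0,.09]),6,2)
E
```

```text
tcp target [ 0.554 -0.269  0.223] now [ 0.532 -0.258  0.214] shift [-0.7 23.8 11. ] turn [0.054 0.066 0.088] F [ 0.5  0.3 -0. ]
[-0.3 11.9  5.5] [0.027 0.033 0.044]
[ 0.  12.   5.2] [0.027 0.033 0.044]
```

```bash
python3 -m creep '[[0.027,0.033,0.044,0,12,-2,0],[0.027,0.033,0.044,0,12,6,0],[0,0,0,0,0,6,0],[0,0,0,0,0,0,0]]'
python3 - <<'E'
from h import *
np.set_printoptions(precision=3,suppress=True)
where(6)
need(cad(3,-28,176.2),tilt(CY,.7)*Rn.from_rotvec([0,0,.09]),6,1)
o=get_obs();M=model("wrist",o);im,d=camera("wrist");cv2.imwrite("pics/w11.png",im);P=(cloud(M,d)-CC)@Rn.from_euler("z",CY).as_matrix()*1000
A=P[d>0];A=A[(abs(A[:,0])<20)&(abs(A[:,1])<62)&(A[:,2]>150)&(A[:,2]<200)]
for a,b in [(-60,-45),(-45,-35),(-35,-25),(-25,-15),(-15,0),(0,15),(15,30),(30,60)]:
    B=A[(A[:,1]>a)&(A[:,1]<b)]
    if len(B): print(a,b,len(B),B.mean(0).round(1),B[:,0].min().round(1),B[:,0].max().round(1),B[:,2].max().round(1))
E
```

```text
clock: 13.6
position: [0.5539, -0.2673, 0.2222]
ee_rot: [0.799, 0.495, 0.2, 0.278]
ft_force: [-0.2, 0.7, -0.5]
grip_width: 1.0
tip in caddy [-32.8 -26.7 217.6] tilt 0.699 xaxis z 0.045 yaw z -0.391 q [-0.   -0.06  0.36  2.14  0.11  0.36 -0.18] F [-0.2  0.7 -0.5] t 13.6
tcp target [ 0.587 -0.282  0.181] now [ 0.554 -0.267  0.222] shift [-1.1  0.9 54.7] turn [-0.001  0.002  0.017] F [-0.2  0.7 -0.5]
[-1.1  0.9 54.7] [-0.001  0.002  0.017]
-60 -45 299 [  1.4 -52.4 176.6] -1.8 7.5 180.1
-45 -35 221 [  1.4 -40.  178.4] -2.0 7.0 181.6
-35 -25 226 [  1.2 -30.  179.7] -1.6 6.8 183.1
-25 -15 240 [  1.3 -20.  181.5] -1.8 7.7 184.4
-15 0 375 [  1.2  -7.4 183.3] -2.2 6.8 186.7
0 15 439 [  1.2   7.5 183. ] -2.3 7.5 186.4
15 30 464 [  1.   22.5 180.8] -2.4 7.3 184.5
30 60 985 [  0.9  45.2 177.5] -2.5 7.4 182.2
```

View pics/w11.png

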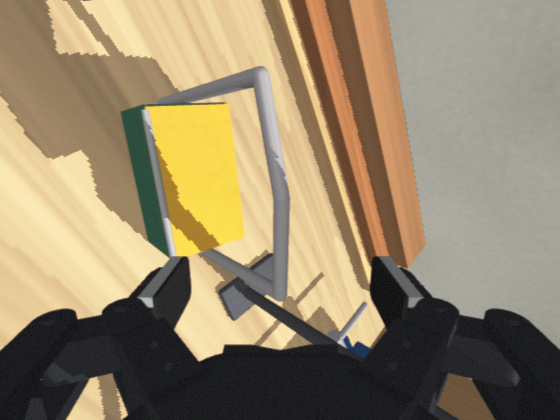

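```bash
python3 -m creep '[[0,0,0.01,-1,1,14,0],[0,0,0.005,0,0,14,0],[0,0,0,0,0,14,0],[0,0,0,0,0,12,0],[0,0,0,0,0,0,0]]'
python3 - <<'E'
from h import *
np.set_printoptions(precision=3,suppress=True)
where(6)
need(cad(3,-28,176.8),tilt(CY,.7)*Rn.from_rotvec([0,0,.09]),6,1)
E
```

```text
clock: 14.15
position: [0.5859, -0.2811, 0.1808]
ee_rot: [0.803, 0.489, 0.202, 0.275]
ft_force: [-0.5, 0.2, -0.2]
grip_width: 0.996
tip in caddy [  1.9 -27.3 176.2] tilt 0.697 xaxis z 0.056 yaw z -0.389 q [ 0.    0.08  0.38  2.1  -0.09  0.26 -0.03] F [-0.5  0.2 -0.2] t 14.15
tcp target [ 0.587 -0.282  0.181] now [ 0.586 -0.281  0.181] shift [-0.6  1.3  0.2] turn [-0.003  0.001  0.002] F [-0.5  0.2 -0.2]
[-0.6  1.3  0.2] [-0.003  0.001  0.002]
```

```bash
python3 -m creep '[[0,0,0,0,1,0,120],[0,0,0,0,0,0,200],[0,0,0,0,0,0,255],[0,0,0,0,0,0,255],[0,0,0,0,0,0,255],[0,0,0,0,0,0,255]]' 100
python3 - <<'E'
from h import *
np.set_printoptions(precision=3,suppress=True)
where(6)
im,d=camera("wrist");cv2.imwrite("pics/w12.png",im)
E
```

```text
clock: 14.75
position: [0.5874, -0.2821, 0.1842]
ee_rot: [0.803, 0.488, 0.204, 0.276]
ft_force: [-1.9, 1.6, 0.9]
grip_width: 0.079
tip in caddy [  3.8 -27.7 179.6] tilt 0.701 xaxis z 0.059 yaw z -0.388 q [ 0.    0.08  0.39  2.1  -0.09  0.27 -0.02] F [-1.9  1.6  0.9] t 14.75
```

View pics/w12.png

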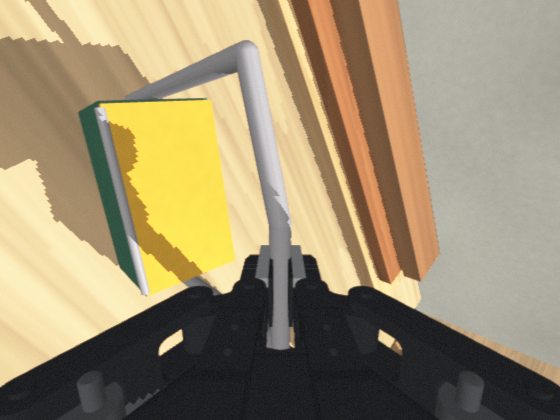

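```bash
python3 -m creep '[[0,0,0,0,3,-4,255],[0,0,0,0.5,3,-4,255],[0,0,0,0.5,3.5,-4,255],[0,0,0,0,3.5,-4,255],[0,0,0,0,0,0,255]]'
python3 - <<'E'
from h import *
np.set_printoptions(precision=3,suppress=True)
where(6)
im,d=camera("wrist");cv2.imwrite("pics/w13.png",im)
im,d=camera("scene");crop(im,160,130,290,270,4,"s13.png")
E
```

```text
clock: 15.3
position: [0.5874, -0.2824, 0.2058]
ee_rot: [0.803, 0.487, 0.205, 0.276]
ft_force: [1.1, -0.7, -6.6]
grip_width: 0.076
tip in caddy [  3.9 -28.  201.2] tilt 0.702 xaxis z 0.059 yaw z -0.388 q [-0.01  0.05  0.4   2.08 -0.04  0.31 -0.07] F [ 1.1 -0.7 -6.6] t 15.3
```

View pics/w13.png

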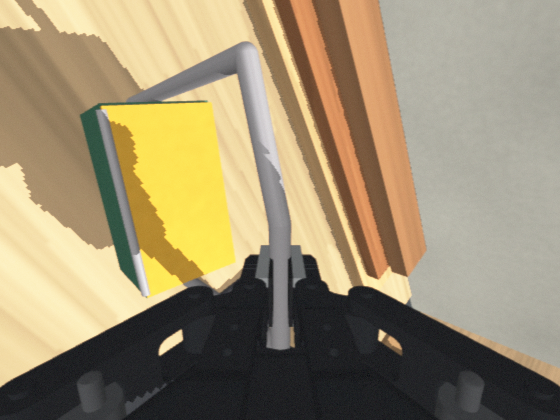

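View pics/s13.png

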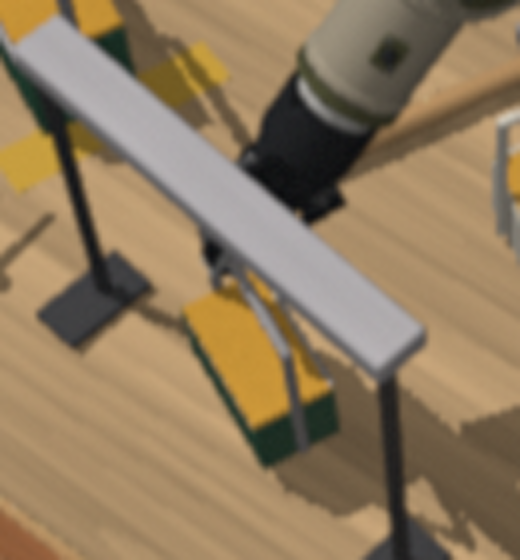

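```bash
python3 -m creep '[[0,0,0,0,-8,-6,255],[0,0,0,0,-15,-13,255],[0,0,0,0,-15,-13,255],[0,0,0,0,-15,-13,255],[0,0,0,0,-15,-13,255],[0,0,0,0,-8,-6,255],[0,0,0,0,0,0,255]]'
python3 - <<'E'
from h import *
np.set_printoptions(precision=3,suppress=True)
where(6)
R=tilt(-.2,.7)*Rn.from_rotvec([0,0,.09])
need(np.array([.505,-.16,.315]),R,6,8)
im,d=camera("top");crop(im,220,120,400,280,4,"t14.png")
E
```

```text
clock: 16.1
position: [0.497, -0.2381, 0.2044]
ee_rot: [0.803, 0.487, 0.204, 0.276]
ft_force: [0.2, -0.1, -7.6]
grip_width: 0.078
tip in caddy [-96.6 -21.1 199.8] tilt 0.7 xaxis z 0.059 yaw z -0.388 q [ 0.02 -0.2   0.31  2.3   0.27  0.35 -0.36] F [ 0.2 -0.1 -7.6] t 16.1
tcp target [ 0.501 -0.159  0.32 ] now [ 0.497 -0.238  0.204] shift [  79.2   47.4 -104.8] turn [ 0.011  0.12  -0.145] F [ 0.2 -0.1 -7.6]
[  9.9   5.9 -13.1] [ 0.001  0.015 -0.018]
[ 10.    6.1 -13. ] [ 0.001  0.015 -0.018]
[ 10.1   6.2 -12.8] [ 0.001  0.015 -0.018]
[ 10.1   6.4 -12.7] [ 0.001  0.015 -0.018]
[ 10.2   6.6 -12.5] [ 0.001  0.015 -0.018]
[ 10.3   6.8 -12.4] [ 0.001  0.015 -0.018]
[ 10.3   6.9 -12.2] [ 0.001  0.015 -0.018]
[ 10.4   7.1 -12.1] [ 0.001  0.015 -0.018]
```

View pics/t14.png

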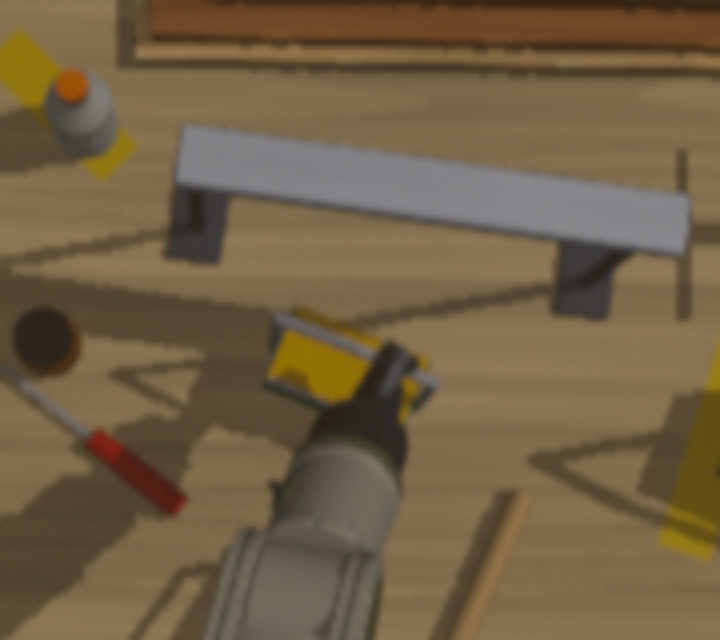

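```bash
python3 -m creep '[[0,0.015,-0.018,5,8,-12,255],[0,0.015,-0.018,9,7,-15,255],[0,0.015,-0.018,10,7,-15,255],[0,0.015,-0.018,11,7,-14,255],[0,0.015,-0.018,11,7,-14,255],[0,0.015,-0.018,11,7,-13,255],[0,0.015,-0.018,11,6,-12,255],[0,0.015,-0.018,11,2,-10,255]]'
python3 - <<'E'
from h import *
np.set_printoptions(precision=3,suppress=True)
where(6)
R=tilt(0,.7)*Rn.from_rotvec([0,0,.09])
need(np.array([.525,.152,.315]),R,6,10)
E
```

```text
clock: 16.95
position: [0.4977, -0.1602, 0.3236]
ee_rot: [0.751, 0.56, 0.232, 0.261]
ft_force: [0.5, 0.1, -7.1]
grip_width: 0.078
tip in caddy [-125.4   52.   319.1] tilt 0.713 xaxis z 0.057 yaw z -0.202 q [-0.09 -0.42  0.25  2.19  0.19  0.65 -0.22] F [ 0.5  0.1 -7.1] t 16.95
tcp target [0.521 0.152 0.32 ] now [ 0.498 -0.16   0.324] shift [306.4 -59.8 -23. ] turn [ 0.025  0.13  -0.152] F [ 0.5  0.1 -7.1]
[30.6 -6.  -2.3] [ 0.002  0.013 -0.015]
[30.8 -5.5 -1.9] [ 0.002  0.013 -0.015]
[30.9 -5.1 -1.5] [ 0.002  0.013 -0.015]
[30.9 -4.6 -1.1] [ 0.002  0.013 -0.015]
[31.  -4.1 -0.6] [ 0.002  0.013 -0.015]
[31.1 -3.7 -0.2] [ 0.002  0.013 -0.015]
[31.1 -3.2  0.2] [ 0.002  0.013 -0.015]
[31.2 -2.7  0.6] [ 0.002  0.013 -0.015]
[31.2 -2.2  1. ] [ 0.002  0.013 -0.015]
[31.2 -1.8  1.4] [ 0.002  0.013 -0.015]
```

```bash
python3 -m creep '[[0,0.013,-0.015,12,-1,-1,255],[0,0.013,-0.015,24,-2,0,255],[0,0.013,-0.015,31,-3,1,255],[0,0.013,-0.015,31,-3,1,255],[0,0.013,-0.015,31,-4,0,255],[0,0.013,-0.015,31,-4,0,255],[0,0.013,-0.015,31,-3,0,255],[0,0.013,-0.015,31,-3,0,255]]'
python3 - <<'E'
from h import *
np.set_printoptions(precision=3,suppress=True)
where(6)
R=tilt(0,.7)*Rn.from_rotvec([0,0,.09])
need(np.array([.525,.152,.320]),R,6,4)
E
```

```text
clock: 17.75
position: [0.5228, 0.0629, 0.3178]
ee_rot: [0.704, 0.617, 0.254, 0.243]
ft_force: [0.5, 0.1, -6.0]
grip_width: 0.075
tip in caddy [-186.7  268.5  313.3] tilt 0.719 xaxis z 0.057 yaw z -0.044 q [-0.13 -0.35 -0.19  2.17  0.3   0.65 -0.64] F [ 0.5  0.1 -6. ] t 17.75
tcp target [0.521 0.152 0.325] now [0.523 0.063 0.318] shift [88.7 -7.5 -8.8] turn [ 0.022  0.027 -0.03 ] F [ 0.5  0.1 -6. ]
[22.2 -1.9 -2.2] [ 0.005  0.007 -0.008]
[22.2 -1.7 -2. ] [ 0.005  0.007 -0.008]
[22.2 -1.6 -1.9] [ 0.005  0.007 -0.008]
[22.2 -1.4 -1.7] [ 0.005  0.007 -0.008]
```

```bash
python3 -m creep '[[0.005,0.007,-0.008,26,-2,-2,255],[0.005,0.007,-0.008,24,-2,-2,255],[0.005,0.007,-0.008,20,-2,-2,255],[0.005,0.007,-0.008,13,-1,-2,255],[0,0,0,5,0,0,255],[0,0,0,0,0,0,255],[0,0,0,0,0,0,255]]'
python3 - <<'E'
from h import *
np.set_printoptions(precision=3,suppress=True)
where(6)
for n,b in [("top",(120,110,280,230,4.5)),("scene",(240,190,420,340,4))]:
    im,d=camera(n);cv2.imwrite(f"pics/{n}15.png",im);np.save(f"pics/{n}15.npy",d);crop(im,*b,n+"15c.png")
o=get_obs();im,d=camera("wrist");cv2.imwrite("pics/w15.png",im);np.save("pics/w15.npy",d)
M=model("wrist",o);P=cloud(M,d);hsv=cv2.cvtColor(im,cv2.COLOR_BGR2HSV);m=cv2.inRange(hsv,(15,150,90),(30,255,255))
k,l,st,ce=cv2.connectedComponentsWithStats(m);i=1+np.argmax(st[1:,4]);A=P[(l==i)&(d>0)];print(len(A),A.mean(0));n=np.linalg.svd(A-A.mean(0),full_matrices=False)[2][2];print("flap normal",n*np.sign(n[2]))
A2=cv2.minAreaRect((A[:,:2]*1000).astype(np.float32));print(A2)
E
```

```text
clock: 18.45
position: [0.521, 0.1483, 0.3251]
ee_rot: [0.693, 0.633, 0.253, 0.233]
ft_force: [-0.2, -0.7, -7.1]
grip_width: 0.079
tip in caddy [-220.9  347.1  320.5] tilt 0.702 xaxis z 0.057 yaw z -0.002 q [-0.15 -0.28 -0.35  2.09  0.35  0.72 -0.8 ] F [-0.2 -0.7 -7.1] t 18.45
17184 [0.524 0.178 0.217]
flap normal [0.005 0.007 1.   ]
((531.044921875, 115.86697387695312), (79.22401428222656, 243.6633758544922), 4.797029972076416)
```

View pics/top15c.png

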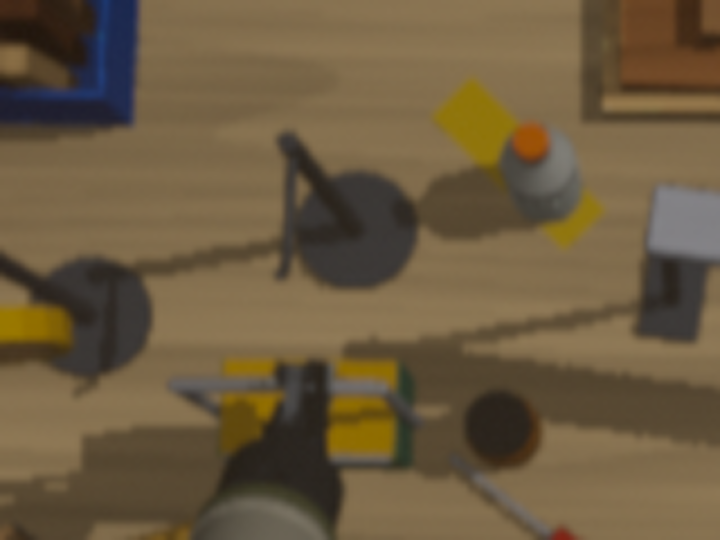

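View pics/scene15c.png

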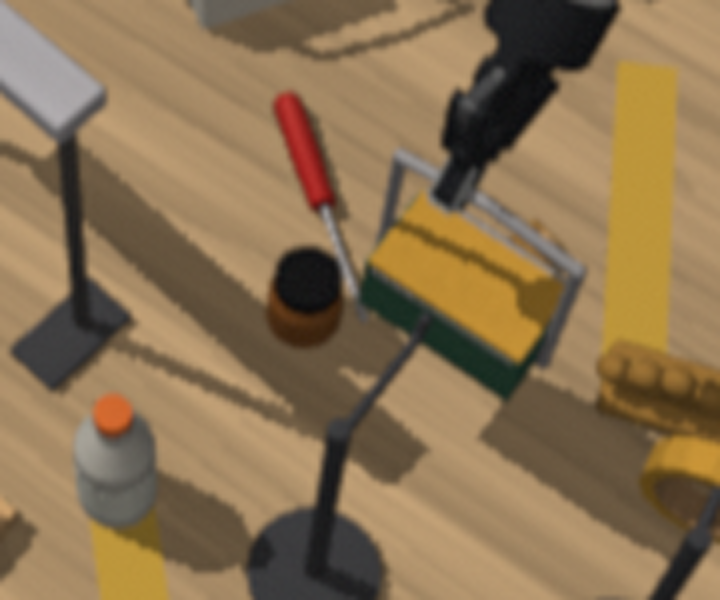

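View pics/w15.png

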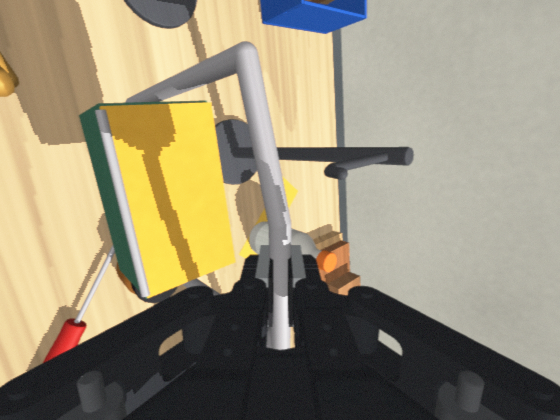

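```bash
python3 - <<'E'
from h import *
np.set_printoptions(precision=4,suppress=True)
o=get_obs();M=model("wrist",o);d=np.load("pics/w15.npy");im=cv2.imread("pics/w15.png");P=cloud(M,d)
A=P[(d>0)];B=A[(A[:,2]>.29)&(A[:,0]>.505)&(A[:,0]<.545)&(A[:,1]>.165)]
for y in np.arange(.165,.255,.01):
    C=B[(B[:,1]>=y)&(B[:,1]<y+.01)]
    if len(C): print(round(y,3),len(C),C.mean(0),C[:,2].max().round(4))
H=A[(A[:,0]>.56)&(A[:,0]<.72)&(A[:,2]>.25)&(abs(A[:,1]-.18)<.05)]
for x in np.arange(.56,.72,.01):
    C=H[(H[:,0]>=x)&(H[:,0]<x+.01)]
    if len(C): print("hook",round(x,3),len(C),C.mean(0),C[:,2].max().round(4))
# flap yellow restricted
hsv=cv2.cvtColor(im,cv2.COLOR_BGR2HSV);m=cv2.inRange(hsv,(15,150,90),(30,255,255));F=P[(m>0)&(d>0)];F=F[(abs(F[:,2]-.217)<.012)]
print("flap",np.percentile(F,[.5,50,99.5],axis=0),cv2.minAreaRect((F[:,:2]*1000).astype(np.float32)))
E
```

```text
0.165 488 [0.5261 0.1701 0.3249] 0.3278
0.175 553 [0.5261 0.18   0.3248] 0.328
0.185 570 [0.5261 0.1901 0.3232] 0.3265
0.195 592 [0.526  0.2    0.3216] 0.3248
0.205 611 [0.526  0.21   0.3199] 0.3234
0.215 640 [0.5259 0.22   0.3184] 0.3222
0.225 660 [0.5259 0.2301 0.3167] 0.3201
0.235 1190 [0.5251 0.2405 0.3087] 0.3184
0.245 261 [0.5252 0.2463 0.3076] 0.3172
hook 0.6 248 [0.606  0.1815 0.2896] 0.2977
hook 0.61 19 [0.6145 0.1845 0.2783] 0.2838
hook 0.62 35 [0.626  0.1834 0.2739] 0.2762
hook 0.63 73 [0.6352 0.1818 0.2743] 0.2764
hook 0.64 79 [0.6449 0.1811 0.2743] 0.2757
hook 0.65 75 [0.655  0.1809 0.2741] 0.2757
hook 0.66 68 [0.6648 0.1808 0.2742] 0.2756
hook 0.67 67 [0.6748 0.1807 0.2743] 0.2758
hook 0.68 58 [0.6852 0.1804 0.2742] 0.276
hook 0.69 565 [0.6956 0.181  0.2766] 0.2921
hook 0.7 99 [0.7026 0.1816 0.2844] 0.2918
flap [[0.4938 0.1121 0.215 ]
 [0.5223 0.1805 0.2172]
 [0.5603 0.2345 0.2192]] ((526.4805908203125, 173.2006378173828), (70.4816665649414, 124.76731872558594), 0.37711212038993835)
```

```bash
python3 - <<'E'
from h import *
np.set_printoptions(precision=3,suppress=True)
o=get_obs();R=Rn.from_quat(o["ee_rot"])
need(o["position"]+R.apply([0,0,.006])+np.array([.109,.006,0.002]),R,6,1)
need(o["position"]+R.apply([0,0,.006])+np.array([0,.0,-.010]),R,6,1)
E
```

```text
tcp target [0.63  0.154 0.327] now [0.521 0.148 0.325] shift [13.7 83.6 68.9] turn [0. 0. 0.] F [-0.6  0.6 -7. ]
[13.7 83.6 68.9] [0. 0. 0.]
tcp target [0.521 0.148 0.315] now [0.521 0.148 0.325] shift [-0.6 -6.4  7.6] turn [0. 0. 0.] F [-0.6  0.6 -7. ]
[-0.6 -6.4  7.6] [0. 0. 0.]
```

```bash
python3 -m creep '[[0,0,0,1,6,4,255],[0,0,0,2,12,10,255],[0,0,0,2,14,12,255],[0,0,0,2,14,12,255],[0,0,0,2,14,12,255],[0,0,0,2,12,10,255],[0,0,0,2,8,6,255],[0,0,0,1,3,3,255]]'
python3 - <<'E'
from h import *
np.set_printoptions(precision=4,suppress=True)
where(6);o=get_obs();print(o["position"]);im,d=camera("wrist");cv2.imwrite("pics/w16.png",im);M=model("wrist",o)
P=cloud(M,d);A=P[d>0];x0=o["position"][0]+.004
B=A[(A[:,2]>.29)&(abs(A[:,0]-x0)<.02)&(A[:,1]>.165)]
for y in np.arange(.165,.255,.01):
    C=B[(B[:,1]>=y)&(B[:,1]<y+.01)]
    if len(C): print(round(y,3),len(C),C.mean(0),C[:,2].max().round(4))
im,d=camera("scene");crop(im,240,190,420,340,4,"s16.png")
im,d=camera("top");crop(im,120,110,280,230,4.5,"t16.png")
E
```

```text
clock: 19.4
position: [0.6306, 0.1555, 0.327]
ee_rot: [0.693, 0.633, 0.254, 0.233]
ft_force: [0.3, 0.1, -6.4]
grip_width: 0.078
tip in caddy [-122.2  395.2  322.4] tilt 0.703 xaxis z 0.057 yaw z -0.001 q [-0.12 -0.03 -0.32  1.88  0.44  0.68 -0.8 ] F [ 0.3  0.1 -6.4] t 19.4
[0.6306 0.1555 0.327 ]
0.165 2768 [0.6282 0.1672 0.3443] 0.415
0.175 502 [0.6356 0.1801 0.3267] 0.3301
0.185 556 [0.6357 0.1901 0.3259] 0.3293
0.195 573 [0.6357 0.2    0.3243] 0.3279
0.205 600 [0.6356 0.21   0.3227] 0.326
0.215 613 [0.6356 0.22   0.3211] 0.3243
0.225 640 [0.6356 0.23   0.3195] 0.3227
0.235 669 [0.6356 0.24   0.3179] 0.3216
0.245 1272 [0.6348 0.2494 0.3083] 0.3197
```

View pics/w16.png

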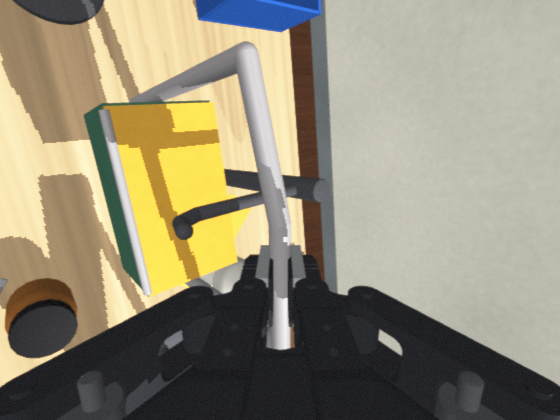

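View pics/s16.png

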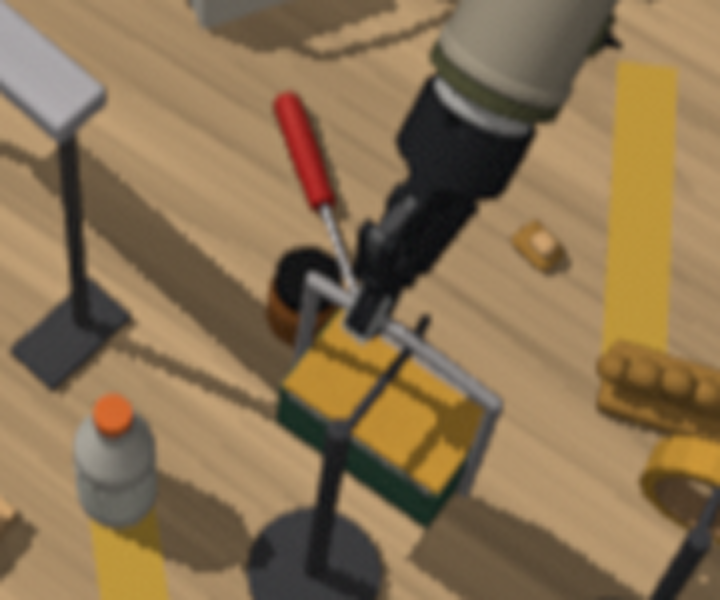

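View pics/t16.png

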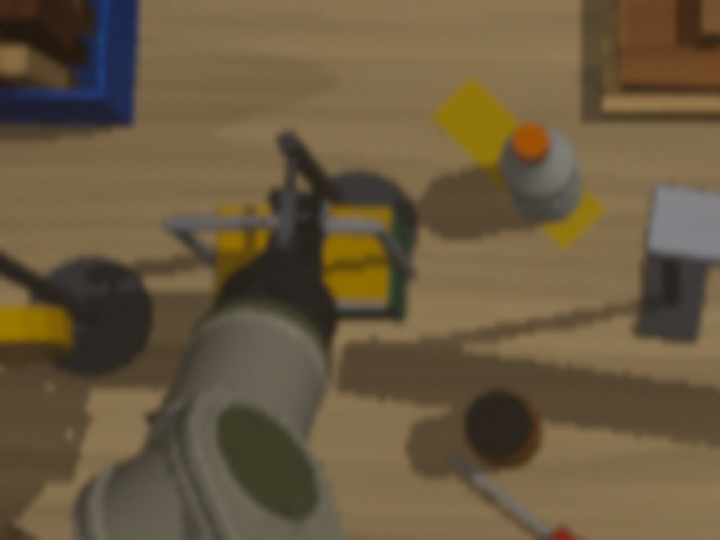

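```bash
python3 -m creep '[[0,0,0,-1,-3,4,255],[0,0,0,-1,-5,6,255],[0,0,0,-1,-5,6,255],[0,0,0,-1,-5,6,255],[0,0,0,-1,-4,5,255],[0,0,0,0,-2,3,255],[0,0,0,0,0,0,255]]'
python3 - <<'E'
from h import *
where(6);print(get_obs()["position"])
im,d=camera("wrist");cv2.imwrite("pics/w17.png",im)
E
```

```text
clock: 20.25
position: [0.6302, 0.1529, 0.2877]
ee_rot: [0.693, 0.634, 0.253, 0.232]
ft_force: [-0.8, 0.4, -6.1]
grip_width: 0.073
tip in caddy [-121.5  392.6  283.1] tilt 0.702 xaxis z 0.057 yaw z -0.001 q [-0.12 -0.   -0.33  1.94  0.5   0.61 -0.86] F [-0.8  0.4 -6.1] t 20.25
[0.63023274 0.15285936 0.28765876]
```

View pics/w17.png

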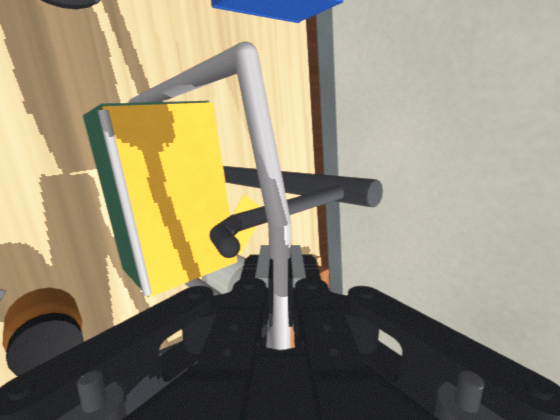

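```bash
python3 -m creep '[[0,0,0,0,-2,2.5,255],[0,0,0,0,0,0,255]]'
python3 -m creep '[[0,0,0,0,-1.3,1.5,255],[0,0,0,0,0,0,255]]'
python3 -m creep '[[0,0,0,0,-1.3,1.5,255],[0,0,0,0,0,0,255]]'
```

```text
clock: 20.5
position: [0.6305, 0.1532, 0.2851]
ee_rot: [0.693, 0.634, 0.254, 0.233]
ft_force: [-0.9, -0.2, -7.7]
grip_width: 0.074
clock: 20.7
position: [0.6305, 0.1533, 0.2832]
ee_rot: [0.693, 0.634, 0.254, 0.233]
ft_force: [-0.1, -1.0, -6.3]
grip_width: 0.075
clock: 20.9
position: [0.6309, 0.1534, 0.2823]
ee_rot: [0.693, 0.633, 0.255, 0.233]
ft_force: [-2.8, -2.8, -0.6]
grip_width: 0.082
```

```bash
python3 -m creep '[[0,0,0,0,0,0,225],[0,0,0,0,0,0,200],[0,0,0,0,0,0,170],[0,0,0,0,0,0,150],[0,0,0,0,0,0,150],[0,0,0,0,0,0,150]]' 20
python3 - <<'E'
from h import *
where(6);print(get_obs()["position"])
im,d=camera("wrist");cv2.imwrite("pics/w18.png",im)
E
```

```text
clock: 21.5
position: [0.6305, 0.1535, 0.2815]
ee_rot: [0.693, 0.634, 0.254, 0.233]
ft_force: [-0.1, -0.5, -0.6]
grip_width: 0.41
tip in caddy [-121.4  393.3  276.9] tilt 0.703 xaxis z 0.057 yaw z -0.001 q [-0.12  0.   -0.33  1.95  0.52  0.6  -0.88] F [-0.1 -0.5 -0.6] t 21.5
[0.63052795 0.15346216 0.28147465]
```

View pics/w18.png

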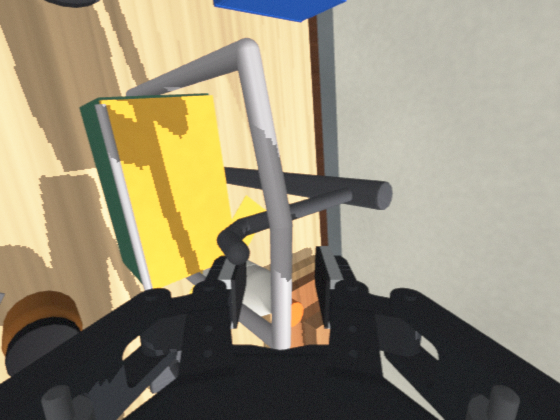

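```bash
python3 -m creep '[[0,0,0,-5,0,-2,150],[0,0,0,0,0,-10,150],[0,0,0,0,0,-15,150],[0,0,0,0,0,-20,150],[0,0,0,0,0,-25,150],[0,0,0,0,0,-20,150],[0,0,0,0,0,-10,150],[0,0,0,0,0,0,150]]'
python3 - <<'E'
from h import *
np.set_printoptions(precision=4,suppress=True)
where(6);o=get_obs();M=model("wrist",o);im,d=camera("wrist");cv2.imwrite("pics/w19.png",im)
P=cloud(M,d);A=P[d>0]
B=A[(A[:,2]>.255)&(A[:,2]<.30)&(abs(A[:,0]-.64)<.025)&(abs(A[:,1]-.18)<.085)]
for y in np.arange(.10,.26,.01):
    C=B[(B[:,1]>=y)&(B[:,1]<y+.01)]
    if len(C): print(round(y,3),len(C),C.mean(0),C[:,2].max().round(4))
hsv=cv2.cvtColor(im,cv2.COLOR_BGR2HSV);m=cv2.inRange(hsv,(15,150,90),(30,255,255));F=P[(m>0)&(d>0)];F=F[(abs(F[:,2]-.172)<.02)&(abs(F[:,0]-.637)<.06)]
n=np.linalg.svd(F-F.mean(0),full_matrices=False)[2][2];print("flap n",n*np.sign(n[2]),np.percentile(F,[1,50,99],axis=0))
for n,b in [("top",(120,110,280,230,4.5)),("scene",(240,190,420,340,4))]:
    im,d=camera(n);crop(im,*b,n+"19c.png")
E
```

```text
clock: 22.35
position: [0.5639, 0.1487, 0.3608]
ee_rot: [0.692, 0.633, 0.255, 0.233]
ft_force: [0.4, 0.6, 0.1]
grip_width: 0.414
tip in caddy [-181.3  363.7  356.2] tilt 0.706 xaxis z 0.058 yaw z 0.0 q [-0.13 -0.21 -0.32  1.96  0.35  0.76 -0.74] F [0.4 0.6 0.1] t 22.35
0.1 38 [0.6362 0.1087 0.2679] 0.2736
0.11 204 [0.6363 0.1144 0.2678] 0.2756
0.12 128 [0.6363 0.1249 0.2743] 0.2775
0.13 137 [0.6361 0.1349 0.2758] 0.2787
0.14 139 [0.636  0.145  0.2774] 0.2805
0.15 144 [0.6357 0.155  0.2791] 0.2824
0.16 155 [0.6355 0.1652 0.2805] 0.284
0.17 267 [0.6394 0.1763 0.279 ] 0.2853
0.18 383 [0.6377 0.1836 0.278 ] 0.2855
0.19 188 [0.635  0.195  0.2808] 0.2838
0.2 187 [0.6347 0.205  0.2794] 0.2825
0.21 194 [0.6346 0.215  0.278 ] 0.2809
0.22 200 [0.6342 0.2251 0.2766] 0.2799
0.23 200 [0.6339 0.235  0.2753] 0.2791
0.24 315 [0.6332 0.2455 0.2699] 0.2775
0.25 91 [0.6331 0.2514 0.2676] 0.2752
flap n [-0.0087 -0.0091  0.9999] [[0.6043 0.1201 0.1728]
 [0.6341 0.1859 0.1746]
 [0.6702 0.2415 0.1763]]
```

View pics/w19.png

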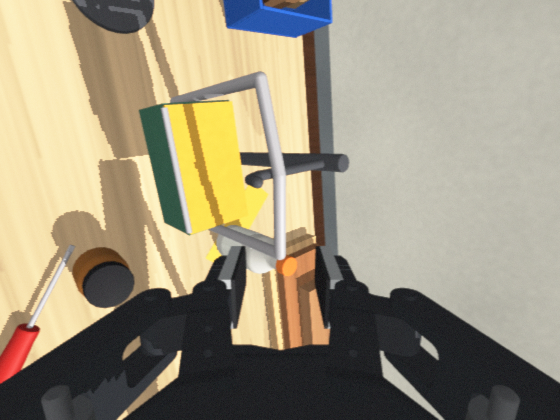

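View pics/scene19c.png

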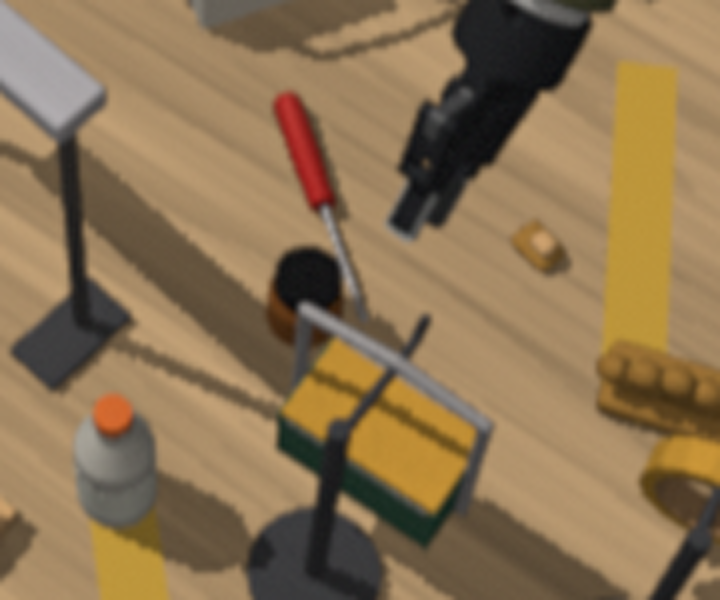

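View pics/top19c.png

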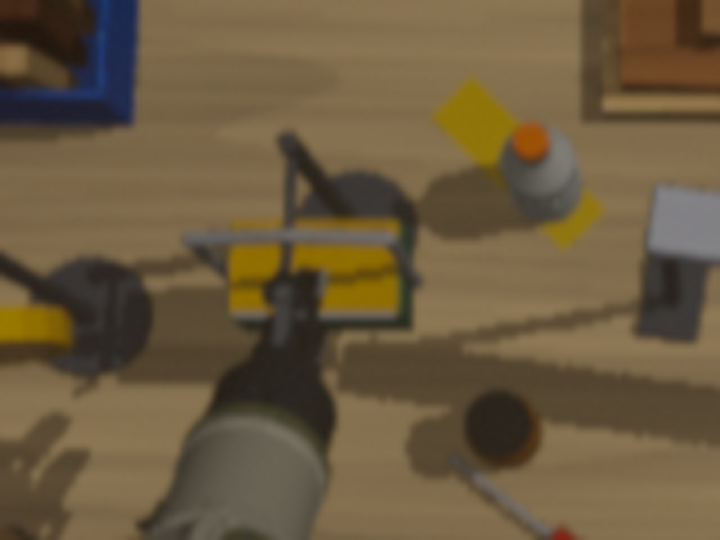

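```bash
python3 -m creep '[[0,0,0,0,0,-10,150],[0,0,0,0,0,-10,150],[0,0,0,0,0,0,150],[0,0,0,0,0,0,150],[0,0,0,0,0,0,150],[0,0,0,0,0,0,150],[0,0,0,0,0,0,150],[0,0,0,0,0,0,150]]'
python3 -m creep '[[0,0,0,0,0,0,150],[0,0,0,0,0,0,150],[0,0,0,0,0,0,150],[0,0,0,0,0,0,150],[0,0,0,0,0,0,150],[0,0,0,0,0,0,150],[0,0,0,0,0,0,150],[0,0,0,0,0,0,150]]'
python3 - <<'E'
from h import *
np.set_printoptions(precision=4,suppress=True)
where(6)
for k in range(3):
    o=get_obs();M=model("wrist",o);im,d=camera("wrist");P=cloud(M,d)
    hsv=cv2.cvtColor(im,cv2.COLOR_BGR2HSV);m=cv2.inRange(hsv,(15,150,90),(30,255,255));F=P[(m>0)&(d>0)];F=F[(abs(F[:,2]-.172)<.02)&(abs(F[:,0]-.637)<.06)]
    n=np.linalg.svd(F-F.mean(0),full_matrices=False)[2][2];print("flap n",n*np.sign(n[2]),np.percentile(F,[1,50,99],axis=0)[1])
    G=P[d>0];G=G[(abs(G[:,0]-.637)<.02)&(abs(G[:,1]-.205)<.015)&(G[:,2]>.26)&(G[:,2]<.30)];print("bar",G.mean(0))
a=cv2.imread("pics/top0.png");b,_=camera("top");print("bystander diff top:",[ (n,int(cv2.absdiff(a,b)[y0:y1,x0:x1].max())) for n,(x0,y0,x1,y1) in dict(glue=(230,135,252,162),chisel=(240,226,268,250),jar=(222,196,242,214),hammer=(325,240,352,310)).items()])
E
```

```text
clock: 23.3
position: [0.5513, 0.1484, 0.3739]
ee_rot: [0.693, 0.634, 0.254, 0.233]
ft_force: [-0.1, 0.6, 0.2]
grip_width: 0.41
clock: 24.1
position: [0.5512, 0.1485, 0.3741]
ee_rot: [0.693, 0.634, 0.254, 0.233]
ft_force: [0.7, 0.1, 0.2]
grip_width: 0.411
tip in caddy [-192.9  358.6  369.6] tilt 0.703 xaxis z 0.057 yaw z -0.001 q [-0.14 -0.24 -0.32  1.96  0.32  0.8  -0.72] F [0.7 0.1 0.2] t 24.1
flap n [-0.0054 -0.0071  1.    ] [0.634  0.1853 0.1745]
bar [0.6348 0.2051 0.2793]
flap n [-0.0048 -0.0068  1.    ] [0.634  0.1855 0.1746]
bar [0.6348 0.2051 0.2793]
flap n [-0.0057 -0.0068  1.    ] [0.6341 0.1855 0.1745]
bar [0.6347 0.2052 0.2793]
bystander diff top: [('glue', 5), ('chisel', 4), ('jar', 4), ('hammer', 4)]
```

Everything is still and level, so I'm handing in.

```bash
python3 - <<'E'
from workcell import *
print(hand_in())
E
```

```text
the job is handed in; nothing more can be done
None
```

The green caddy now hangs by the middle of its handle on the free hook with its flap shut. I handed the job in just after 24 s on the clock, out of 61 s; `hand_in()` gave no verdict.

**What I did**
- I pressed the yellow flap shut with the closed fingers tilted under the lamp bar. I pressed until the upward force reached about 10 N, then backed off. The flap stayed at about 0.02 rad with nothing touching it.
- I gripped the handle 28 mm off its middle, lifted the caddy 21 mm, drew it out from under the lamp and carried it to the hook. I lowered it until the hook took the weight, let go and backed away.

**Last checks before handing in**
- **Position:** the handle middle was at about x 0.637, y 0.181 m, within about 3 mm of the seat point (0.634, 0.180). The bar centre sat about 5 mm above the wire.
- **Level and still:** the flap surface was level to within 0.01 rad, so the flap is shut and the caddy upright. Three wrist-camera readings agreed to within 0.3 mm.
- **Robot clear:** the wrist force was about 0 N and the fingers were clear of the caddy.
- **Bystanders:** glue, jar, chisel and hammer were unchanged in the top view. I did not compare the ornament, fragment and sander at the end; I never moved near them.

**What disagreed or went less smoothly**
- At the full press the flap measured about -0.14 rad, so it bent slightly past shut and sprang back.
- The wrist camera put the handle bar about 3 mm farther from the robot than my first estimate from the scene and top cameras; I used the wrist reading for the grasp.
- The first approach to the flap ran into joint limits, so I turned the gripper a quarter turn to get past them.

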